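Scan a network node and lock it in the test dock

ROBOT

A 6-joint arm with a two-finger parallel gripper is mounted at the origin on the work surface. World frame = base frame: x ahead of the robot, y to its left, z up, the work surface at z = 0. Lengths are in m, angles in rad, forces in N, time in s.
With the tool pointing down it reaches from about 0.35 to 0.975 m from the base axis. Payload 4.9 kg.
Tool frame: the origin (TCP) lies at the very end of the fingers, on their centre line; the grasp point (between the pads) lies 19 mm behind it (manip.tcp_to_grasp is the distance from the TCP to the grasp point, in m); z points along the fingers, y is the direction in which the jaws open and shut (so a half turn about z gives the same grasp; the last joint's range is limited). The gripper opens to 85 mm and grips with 20 to 120 N. Pads are 22 mm wide; open, the fingers measure 114 mm over their backs; the gripper's body (76 mm by 85 mm) begins 54 mm behind the grasp point. The pads swing forward as they close: fully open they stand 13 mm farther back than shut.
Start: joints at [1.171, 0.053, 1.613, -0, 1.476, -0.119], TCP at [0.173, 0.601, 0.231] pointing down, gripper open.
Joint ranges: [-3.01, 3.01], [-1.01, 2.22], [0.06, 2.58], [-1.02, 4.17], [0.09, 2.62], [-3.14, 3.14]. Speed limits (rad/s): [2.57, 2.57, 3.14, 3.14, 3.14, 3.14].

INTERFACE

Orientations are given as a unit quaternion [w, x, y, z].
In Python, from plant import sensors, cams, job, finder, manip gives the robot as it stands.
- The arm moves only by the shell command python3 -m pendant 'ROWS'. ROWS is JSON, a list of rows, each an object of numbers: "wx", "wy", "wz": the turn, a rotation vector about the tool's x, y, z in degrees; "dx", "dy", "dz": the shift along the tool's x, y, z in m; "hand": the gripper's target within -1 to 1 (fully open at 1, half-way at 0, shut at -1). A call has 1 to 20 rows; each row is the pose to reach, as a shift and turn from the pose commanded when the call began, along the tool's axes at that moment; what a row does not reach only later rows make up. A row lasts 1/12 s, in which the tool goes at most 41.7 mm and 7.16 degrees, less where a joint would pass 70% of its speed; a pose out of reach is approached as far as the arm can. A call with a gripper value outside its range is refused whole. The fingers move at their own pace and stop on an object; the grip force is fixed at half the most. Time passes only in rows, so rows that repeat a pose let the fingers close. It gives the time, the measured TCP pose, the force and the opening at its end, in the units of the state.
- sensors.state(): the state, without advancing time (a new reading comes with each control period).
- cams.grab_frame(name): name is "scene" or "side" or "wrist"; returns (picture, depth): 480x640x3 uint8, red, green, blue; 480x640 float32, m along the optical axis (not along the pixel's ray), 0 where there is no reading.
- cams.calibration(name): a dict with "fov_y" (degrees; the focal length in pixels is half the picture's height over the tangent of half this angle, whatever the lens; pixels are square), "cx", "cy" (the principal point, pixels), "k1" (the pictures are not rectified: a ray, as slopes to the right and down, at radius r is drawn at 1 + k1 r^2 times it, then the intrinsics apply), "pose" (4x4, takes a point from camera to world coordinates); the wrist camera has in their place "hand_eye" (4x4, takes a point from camera to tool coordinates, whose origin is the TCP and whose axes are the flange's). Camera axes: x right, y down, z forward; pixel columns grow to the right and rows downward; lengths in m; the calibration is good to about 2 mm. A picture is of the moment at which its call begins: read the wrist's pose just before it. calibration takes no time and is no camera call.
- job.job_done(): hands the job in, once; it reports no verdict.
Trained networks look in the newest picture that a camera, given by its name, has taken for a name from the list of things; names that differ only in an ending like _2 or _b are one class to them, and where a whole thing is asked for, a point or a joint stands for the part that bears it (a point fixed in the world has none). Each returns a list of dicts, best first, with "score" (0 to 1); they miss things now and then, are a little off and sometimes report something else, mostly with a low value. They report only what shows in the picture. A call takes as long as a camera call.
- finder.look_for(camera, thing): "position" ([x, y, z] in m, in world coordinates, good to about 4 mm: the middle of the surface that is visible of it).
The state is a dict: "time": time; "joint_pos": joint angles; "joint_vel": joint speeds; "joint_efforts": joint torques, N m; "tool_pos": TCP position; "tool_rot": TCP orientation; "contact_force": force on the tool from outside, world axes, zero at the start; "ft_torque": the same for the moment, N m; "gripper_width": opening from 0.0 (shut) to 1.0 (fully open).
Only numpy, scipy, OpenCV 4.12 (cv2) and the standard library are available. Lean on these libraries where they do the work, as an engineer would, in place of code of your own. Each camera call takes 0.05 s, during which the arm holds its last target. There are 200 camera calls.

TASK

Stand the white network node upright in the middle of the scan pad with its long barcode label (the side it is lying on) squarely facing the reader, and let go of it. Then take it up again and, still upright just over or on the middle of the pad, turn it so that the small square label on its side squarely faces the reader and keep it still for half a second. Finally stand it fully home between the rails of the open dock, let go, and turn the lock collar clockwise until its handle lines up with the white line, leaving the other things on the bench where they are.

Things in the scene. Friction and masses are not known exactly. Their poses are not given: they have to be found in the camera images.
- node: Loose white network node, 0.25 to 0.5 kg: body 40 x 40 (y, z), 80 long, on an aluminium foot 14 thick, 84 (y) x 40 (z), so two ears stick out 22 at +y and -y; 94 tall in all. Origin: centre of the foot's underside. x: foot to top (up when standing); z: out of the ribbed side. Starts lying on its -z side, ribs up, origin 20 above the bench, top roughly away from the robot. Stands stably.
- long_label (a point): Centre of the long barcode label on the node's -z side (the side it lies on at first), 50 from the foot's underside, 20 from the node's x axis.
- square_label (a point): Centre of the small square label on the node's +y side, 50 from the foot's underside, 20 from the node's x axis.
- scanner: Fixed scan station: plate 8 thick, 120 wide (y), reaching 65 to -x and 150 to +x of the pad's centre, with a round black pad and a black box, the code reader. Origin at bench height under the pad's centre. +x: from pad to reader; the reader's upright window faces -x. Reader: 74 wide, 102 tall from the bench, front face 91 from the pad's centre.
- scan_pad (a point): Centre of the top of the round pad, 112 across, 10 above the bench; axes as scanner.
- dock: Fixed test dock: round dark steel base 224 across, 12 thick, with the lock collar on it. Origin at bench height under its centre, z up. The node's foot stands on the base between two aluminium rails (8 tall, 44 apart, running along y), its ears along y, either way round.
- dock_seat (a point): Centre of the dock's seat, where the centre of the foot's underside belongs, 12 above the bench; axes as dock. Around it is the aluminium lock collar: ring 120 outside, 102 inside, 14 to 34 above the bench, with two tabs reaching inward to 32 from the axis, 28 to 34 above the bench (2 over the ears of a seated node).
- collar (a joint): Collar angle, rad, growing clockwise seen from above, 0 to 1.75. 0: handle at the white dot, tabs along the dock's x, clear of the foot (it can go straight down while under 0.5). 1.40: locked, tabs over the ears, handle in line with the white line on the base's rim. Starts at 0 to 0.3, stays where left; about 0.12 N m turns it (2 N at the handle).
- collar_handle (a point): Centre of the top of the collar's black handle: an upright fin 12 thick, 36 long along the radius (56 to 92 from the axis), 20 to 56 above the bench. The point is 80 from the dock's axis, 56 above the bench; seen from above, counterclockwise from the dock's +x, it lies at 220 degrees at collar angle 0, at 140 when locked.
- screwdriver: screwdriver lying on the bench, 160 long, handle 30 or less across; its origin is at mid-length below; bystander, leave it alone (mm)
- plug: white network plug without cable, 50 x 16 x 19; origin on its underside; bystander, leave it alone (mm)
- tape: flat black roll of tape, 72 across, 18 tall; origin at the centre of its underside; bystander, leave it alone (mm)
- bracket: small L-shaped steel wall bracket, 70 x 35, 34 tall; origin on its underside; bystander, leave it alone (mm)
- module: metal plug-in transceiver, 56 x 14 x 11; origin on its underside; bystander, leave it alone (mm)
- spray: cleaner bottle, 44 across, 130 tall; origin on its underside; bystander, leave it alone (mm)
- screw_cup: steel bowl, 64 across, 40 tall; origin on its underside; bystander, leave it alone (mm)

How it is judged:
On the way, in this order (a step that is already met when the one before it is completed fails the run):
1. the node stands on the pad, released and still, its long label facing the reader (horizontal distance between node and scan_pad below 0.02 m and angle between node's own x axis and vertical below 0.15 rad and z of node in the frame of scan_pad below 0.004 m and angle between the z axis of node and the x axis of scanner, either way round below 0.3 rad and x of long_label in the frame of scanner above 0 m and contact force between the fingers and node below 0.1 N and linear speed of node below 0.02 m/s), for 0.2 s.
2. the node is upright on or just over the pad, its small square label facing the reader, still (horizontal distance between node and scan_pad below 0.02 m and angle between node's own x axis and vertical below 0.15 rad and z of node in the frame of scan_pad below 0.04 m and angle between the y axis of node and the x axis of scanner, either way round below 0.3 rad and x of square_label in the frame of scanner above 0 m and linear speed of node below 0.03 m/s and angular speed of node below 0.2 rad/s), for 0.25 s.
3. the node stands fully home in the dock, released, with the collar still open (horizontal distance between node and dock_seat below 0.007 m and z of node in the frame of dock_seat below 0.003 m and angle between node's own x axis and vertical below 0.06 rad and angle between the y axis of node and the y axis of dock, either way round below 0.15 rad and contact force between the fingers and node below 0.1 N and value of joint collar below 0.6 rad), for 0.1 s.
At the end, for the whole second after the job is handed in: The node stands in the dock, upright within 0.06 rad, its foot within 7 mm of the seat's centre and less than 3 mm above it, ears along the dock's y within 0.15 rad, at rest, and the collar's angle is 1.30 to 1.50 rad (locked mark 1.40) (horizontal distance between node and dock_seat below 0.007 m and z of node in the frame of dock_seat below 0.003 m and angle between node's own x axis and vertical below 0.06 rad and angle between the y axis of node and the y axis of dock, either way round below 0.15 rad and value of joint collar between 1.3 and 1.5 rad and linear speed of node below 0.02 m/s); the robot touches nothing.
It fails at once if a bystander is moved by more than 30 mm (distance of any of screwdriver, plug, tape, bracket, module, spray, screw_cup from where it was at the start of the episode above 0.03 m).
It also fails if it takes over 72 s, if anything falls off the work surface, if the arm or the gripper's body presses on something with over 40 N, if the wrist force passes 120 N, or if a joint passes its speed limit or range.

## Working session

There is one attempt and no reset: what is moved stays moved. The work goes in short steps, Python scripts to look and compute and a shell command to move; the robot and the scene stay as the last step left them, time stands still between calls to the robot, and variables do not carry over. Pictures are saved under pics/ and viewed, about 8 in all and at most 12, crops included, and the job is handed in when it is done.

```bash
ls; mkdir -p pics
cat > h.py <<'E'
import numpy as np, cv2
from plant import sensors, cams, job, finder, manip
from scipy.spatial.transform import Rotation as R
def rot(q): return R.from_quat([q[1],q[2],q[3],q[0]])
def tool():
    s=sensors.state(); T=np.eye(4); T[:3,:3]=rot(s['tool_rot']).as_matrix(); T[:3,3]=s['tool_pos']; return T
def grab(n):
    T=tool(); im,d=cams.grab_frame(n); c=cams.calibration(n)
    P=T@np.array(c['hand_eye']) if n=='wrist' else np.array(c['pose'])
    return im,d,c,P
def cloud(d,c,P):
    f=240/np.tan(np.radians(c['fov_y'])/2)
    K=np.array([[f,0,c['cx']],[0,f,c['cy']],[0,0,1.]])
    v,u=np.mgrid[0:480,0:640]
    n=cv2.undistortPoints(np.stack([u.ravel(),v.ravel()],1).astype(np.float64)[:,None],K,np.array([c['k1'],0,0,0.]))[:,0]
    X=np.c_[n,np.ones(len(n))]*d.reshape(-1,1)
    return (X@P[:3,:3].T+P[:3,3]).reshape(480,640,3)
def save(im,n): cv2.imwrite('pics/'+n,im[...,::-1])
E
python3 - <<'E'
from h import *
for n in ('scene','side','wrist'):
    im,d,c,P=grab(n); np.savez(n,im=im,d=d,X=cloud(d,c,P)); save(im,n+'.png'); print(n,P[:3,3].round(3),c['fov_y'],c['k1'])
    for t in (['node','scanner','dock','collar_handle','spray','screw_cup','screwdriver','plug','tape','bracket','module'] if n=='scene' else ['node','scanner','dock','collar_handle']if n=='side' else []):
        print(t,[(np.round(r['position'],3),round(r['score'],2)) for r in finder.look_for(n,t)[:2]])
print(sensors.state())
E
```

```text
pics
scene [1.09  0.407 1.16 ] 49.56351240873942 0.012610441033197577
node [(array([0.539, 0.327, 0.036]), 0.76), (array([ 0.486, -0.269,  0.011]), 0.47)]
scanner [(array([ 0.483, -0.273,  0.006]), 0.72)]
dock [(array([0.561, 0.031, 0.01 ]), 0.82)]
collar_handle [(array([0.545, 0.016, 0.035]), 0.82)]
spray [(array([ 0.613, -0.48 ,  0.066]), 0.63)]
screw_cup []
screwdriver [(array([ 0.404, -0.041,  0.019]), 0.65)]
plug [(array([0.376, 0.161, 0.014]), 0.48)]
tape [(array([0.705, 0.192, 0.018]), 0.85), (array([0.538, 0.325, 0.039]), 0.18)]
bracket [(array([0.707, 0.305, 0.003]), 0.83), (array([0.548, 0.019, 0.034]), 0.24)]
module [(array([0.646, 0.443, 0.011]), 0.72)]
side [0.147 1.068 1.052] 42.12062987569713 -0.020702383524094658
node [(array([0.532, 0.334, 0.044]), 0.58)]
scanner [(array([ 0.471, -0.263,  0.012]), 0.61)]
dock [(array([0.544, 0.043, 0.008]), 0.94)]
collar_handle [(array([0.532, 0.016, 0.031]), 0.85)]
wrist [0.108 0.62  0.374] 62.82780210020028 -0.062133129524212204
{'time': 0.9, 'joint_pos': array([ 1.17100506e+00,  5.26685876e-02,  1.61287463e+00, -2.81372375e-05,
        1.47601625e+00, -1.19014441e-01]), 'joint_vel': array([-0.00104856,  0.00052952, -0.00030775, -0.00104665, -0.00118217,
       -0.00220824]), 'joint_efforts': array([ 1.04253206e-03, -3.93652689e+01, -3.70479155e+01, -1.40112952e-04,
       -1.20862474e-04, -3.00854019e-06]), 'tool_pos': array([0.17319954, 0.60050855, 0.23133824]), 'tool_rot': array([1.77930659e-05, 1.39926400e-01, 9.90161907e-01, 1.24453380e-05]), 'contact_force': array([0.71021195, 0.09545148, 0.52294922]), 'ft_torque': array([-0.04000443, -0.01159017,  0.04055426]), 'gripper_width': 1.0004402528941903}
```

View pics/scene.png

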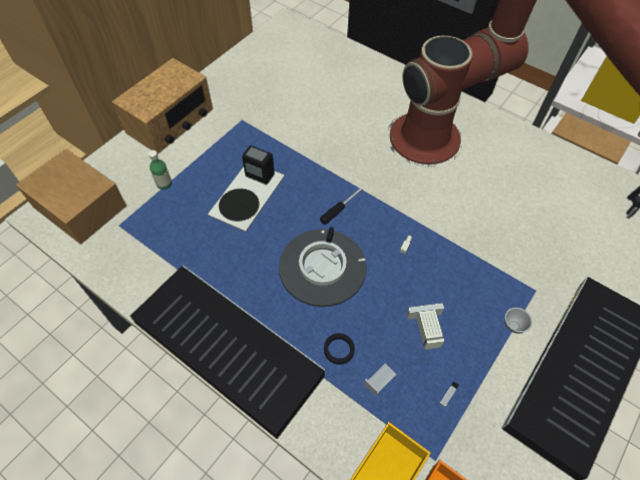

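View pics/side.png

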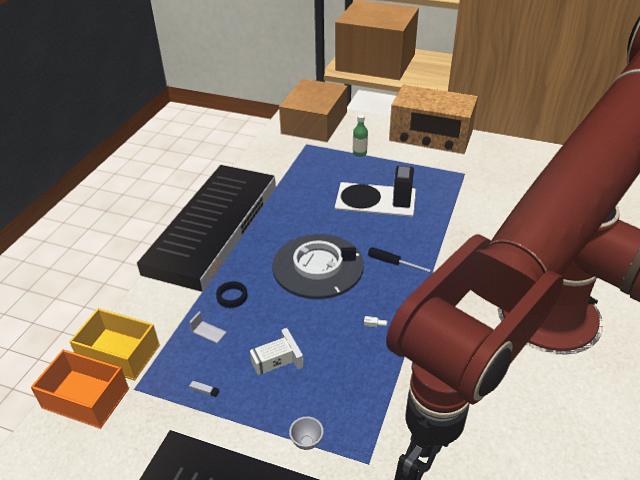

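The scene shows the node at (428,325), foot towards the robot, and the dock at (322,266) with its handle at (330,235). The scanner pad is at (239,205), with the reader at (258,163) on the robot side. The side view shows the node's square label on its +y side. Next I fit poses from the depth.

```bash
cat > m.py <<'E'
from h import *
def circ(p):
    A=np.c_[2*p,np.ones(len(p))]; s=np.linalg.lstsq(A,(p**2).sum(1),rcond=None)[0]; return s[:2],np.sqrt(s[2]+s[0]**2+s[1]**2)
for n in ('scene','side'):
    z=np.load(n+'.npz'); X=z['X']; im=z['im'].astype(int); Z=X[...,2]; g=im.max(2); sat=g-im.min(2); ok=z['d']>0
    near=lambda x,y,r:ok&(np.hypot(X[...,0]-x,X[...,1]-y)<r)
    b=near(.5,.1,.4)&(sat>40)&(abs(Z)<.02); print(n,'bench z',np.median(Z[b]).round(4))
    m=near(.54,.33,.09)&(Z>.012)&(sat<40); p=X[m]
    t=p[p[:,2]>.033]; r=cv2.minAreaRect(t[:,:2].astype(np.float32)*1000); print('node top rect',np.round(r[0]),np.round(r[1]),r[2],'z',np.median(t[:,2]))
    print(' box',cv2.boxPoints(r).round())
    m=near(.49,-.27,.13)&(Z<.022)&(Z>0.0)&(g<60); p=X[m][:,:2].astype(np.float32)*1000; e=cv2.fitEllipse(cv2.convexHull(p)); print('pad',np.round(e[0],1),np.round(e[1],1), e[2])
    m=near(.45,-.27,.2)&(Z<.02)&(Z>-.005)&(g>150)&(sat<40); r=cv2.minAreaRect(X[m][:,:2].astype(np.float32)*1000); print('plate',np.round(r[0]),np.round(r[1]),r[2])
    m=near(.43,-.27,.12)&(Z>.095)&(Z<.11);r=cv2.minAreaRect(X[m][:,:2].astype(np.float32)*1000); print('reader top',np.round(r[0]),np.round(r[1]),r[2])
    m=near(.56,.03,.14)&(Z>.004)&(Z<.02)&(sat<40)&(g<110); e=cv2.fitEllipse(cv2.convexHull(X[m][:,:2].astype(np.float32)*1000)); print('base',np.round(e[0],1),np.round(e[1],1)); c=np.array(e[0])/1000
    m=near(*c,.066)&(Z>.03)&(Z<.039)&(g>110); p=X[m][:,:2]
    q=p[np.hypot(*(p-c).T)>.048]; cc,rr=circ(q); print('ring mid circle',(cc*1000).round(1),rr)
    m=near(*c,.1)&(Z>.048)&(Z<.062)&(g<90); p=X[m][:,:2]; d=p-c; print('handle',m.sum(),p.mean(0).round(3),np.degrees(np.arctan2(*d.mean(0)[::-1])),np.hypot(*d.mean(0)))
    rad=np.hypot(X[...,0]-c[0],X[...,1]-c[1])
    m=near(*c,.114)&(rad>.066)&(Z<.02)&(g>140)&(sat<40)
    k,l,st,ce=cv2.connectedComponentsWithStats(m.astype(np.uint8))
    for i in range(1,k):
        d=X[l==i][:,:2].mean(0)-c; print('  white',st[i,4],ce[i].round(),np.degrees(np.arctan2(d[1],d[0])).round(1),np.hypot(*d).round(4))
E
python3 m.py
python3 - <<'E'
import cv2
a=cv2.imread('pics/scene.png'); b=cv2.imread('pics/side.png')
import numpy as np
cv2.imwrite('pics/crop.png',np.hstack([cv2.resize(a[220:310,270:375],(400,343),interpolation=3),cv2.resize(b[225:303,265:370],(400,343),interpolation=3)]))
E
```

```text
scene bench z 0.0003
node top rect [537. 326.] [96. 84.] 44.121822357177734 z 0.039374209820884354
 box [[473. 323.]
 [532. 263.]
 [601. 330.]
 [542. 390.]]
pad [ 499.  -273.1] [116.9 181.6] 87.27440643310547
plate [ 429. -265.] [357. 194.] 1.7973448038101196
reader top [ 422. -292.] [50. 76.] 8.711636543273926
base [549.3  23.2] [220.9 232.1]
ring mid circle [551.5  25.4] 0.055266044262876415
handle 66 [ 0.484 -0.002] -159.0996264223663 0.0698327352232002
  white 5 [323. 231.] -144.0 0.1022
  white 5 [320. 241.] -138.9 0.0712
  white 1 [312. 243.] -120.0 0.0667
  white 1 [314. 242.] -126.5 0.0733
  white 1 [333. 243.] -167.2 0.0702
  white 1 [308. 245.] -110.3 0.0675
  white 1 [335. 244.] -171.4 0.0717
  white 1 [305. 247.] -103.3 0.0693
  white 2 [338. 246.] 179.0 0.07
  white 1 [342. 250.] 168.8 0.07
  white 1 [301. 252.] -87.9 0.0663
  white 1 [344. 253.] 160.1 0.0682
  white 13 [362. 259.] 135.9 0.1032
side bench z 0.0017
node top rect [536. 326.] [95. 88.] 45.23499298095703 z 0.04156065018774524
 box [[472. 324.]
 [534. 262.]
 [601. 329.]
 [539. 391.]]
pad [ 494.3 -274.2] [118.6 198.1] 87.04035186767578
plate [ 430. -270.] [201. 358.] 89.62754821777344
reader top [ 421. -292.] [47. 79.] 11.991628646850586
base [548.   22.4] [227.7 234.5]
ring mid circle [550.1  26.4] 0.05532170244345532
handle 83 [0.48 0.  ] -161.69566773815424 0.07105195970688642
  white 4 [312. 241.] -56.9 0.0829
  white 5 [318. 240.] -68.5 0.0854
  white 4 [324. 241.] -79.7 0.0853
  white 5 [303. 244.] -40.9 0.0829
  white 2 [308. 242.] -50.7 0.0879
  white 14 [334. 246.] -101.7 0.0747
  white 4 [298. 248.] -26.9 0.0788
  white 9 [357. 254.] -142.0 0.0998
  white 1 [293. 255.] -5.5 0.0713
  white 14 [337. 289.] 134.9 0.1012
```

View pics/crop.png

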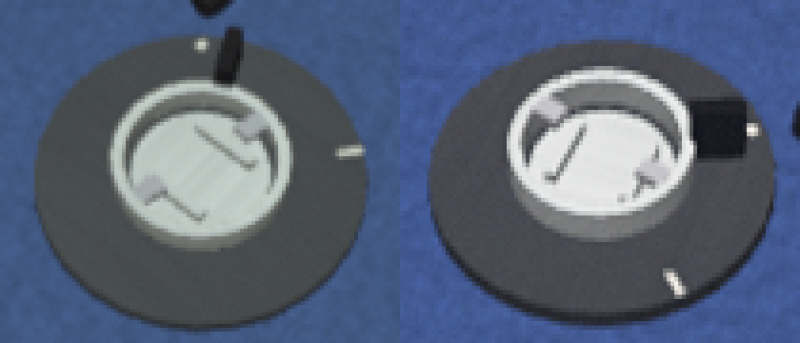

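```bash
cat > f.py <<'E'
from h import *
from scipy.optimize import minimize
P=[]
for n in ('scene','side'):
    z=np.load(n+'.npz'); X=z['X']; im=z['im'].astype(int); g=im.max(2); sat=g-im.min(2)
    m=(z['d']>0)&(np.hypot(X[...,0]-.537,X[...,1]-.326)<.08)&(X[...,2]>.034)&(X[...,2]<.048)&(sat<45)
    P=X[m][:,:2]
    def inside(u,v,a,b,c,d): return np.maximum(np.maximum(a-u,u-b),np.maximum(c-v,v-d))
    # distance to T; penalise outside points and uncovered area
    G=np.stack(np.meshgrid(np.arange(2,94,4),np.arange(-40,42,4)),-1).reshape(-1,2)/1000.
    G=G[(G[:,0]<.014)|(abs(G[:,1])<.02)]
    from scipy.spatial import cKDTree
    t=cKDTree(P)
    def cost(q):
        c,s=np.cos(q[2]),np.sin(q[2]); d=P-q[:2]; u=d@[c,s]; v=d@[-s,c]
        e=np.minimum(inside(u,v,0,.014,-.042,.042),inside(u,v,0,.094,-.02,.02)).clip(0)
        w=t.query(G@np.array([[c,s],[-s,c]])+q[:2])[0]
        return (e**2).mean()+(w**2).mean()
    best=min((minimize(cost,[.49,.326,a],method='Nelder-Mead',options=dict(xatol=1e-5,fatol=1e-12,maxiter=2000)) for a in (-.4,-.1,.2,.5)),key=lambda r:r.fun)
    print(n,len(P),best.x.round(4),np.degrees(best.x[2]),np.sqrt(best.fun))
    # pad circle: dark pixels, component nearest
    m=(z['d']>0)&(np.hypot(X[...,0]-.52,X[...,1]-.275)<.0)|((z['d']>0)&(abs(X[...,2]-.01)<.006)&(g<70)&(np.hypot(X[...,0]-.51,X[...,1]+.275)<.1))
    m=cv2.morphologyEx(m.astype(np.uint8),cv2.MORPH_OPEN,np.ones((3,3))); k,l,st,ce=cv2.connectedComponentsWithStats(m); i=1+np.argmax(st[1:,4])
    p=X[l==i][:,:2].astype(np.float32)*1000; e=cv2.fitEllipse(cv2.convexHull(p)); print(' pad',np.round(e,1) if 0 else (np.round(e[0],1),np.round(e[1],1)))
    m=(z['d']>0)&(X[...,2]>.085)&(X[...,2]<.112)&(np.hypot(X[...,0]-.42,X[...,1]+.29)<.08); r=cv2.minAreaRect(X[m][:,:2].astype(np.float32)*1000); print(' reader',r)
print(cams.calibration('wrist')['hand_eye'],manip.tcp_to_grasp)
E
python3 f.py
```

```text
scene 772 [0.5057 0.2945 0.7865] 45.060301215568416 0.0011221869065002287
 pad (array([ 534.1, -273.9]), array([106.2, 111.5]))
 reader ((421.7854309082031, -293.13519287109375), (52.496944427490234, 78.23578643798828), 8.064279556274414)
side 887 [0.5044 0.295  0.7983] 45.73942509931246 0.0011585986435986725
 pad (array([ 534.2, -275.4]), array([108., 112.]))
 reader ((420.6123046875, -292.7044372558594), (47.85342025756836, 79.90171813964844), 10.370285034179688)
[[-1.04417077e-04 -9.62685310e-01 -2.70623321e-01  6.79957131e-02]
 [ 9.99999872e-01 -2.34767495e-04  4.49296664e-04  4.88874967e-04]
 [-4.96064858e-04 -2.70623240e-01  9.62685211e-01 -1.42808024e-01]
 [ 0.00000000e+00  0.00000000e+00  0.00000000e+00  1.00000000e+00]] 0.0187
```

```bash
cat >> h.py <<'E'
def az(a,z=0): return np.array([np.cos(np.radians(a)),np.sin(np.radians(a)),z])
def frame(zt,ya):
    """tool rotation: approach zt, y towards azimuth ya (made square)"""
    zt=zt/np.linalg.norm(zt); y=az(ya); y-=zt*(y@zt); y/=np.linalg.norm(y); return np.c_[np.cross(y,zt),y,zt]
def rel(Rw,p,tag=''):
    T=tool(); d=T[:3,:3].T@(np.array(p)-T[:3,3]); w=np.degrees(R.from_matrix(T[:3,:3].T@Rw).as_rotvec())
    print(tag,'dx,dy,dz',d.round(4),'w',w.round(1),'rows',max(np.linalg.norm(d)/.0417,np.linalg.norm(w)/7.16).round(1)); return d,w
E
python3 - <<'E'
from h import *
th=45.4; o=np.array([.505,.295,.02]); zt=-az(th)-np.array([0,0,1.]); zt/=2**.5
Rw=frame(zt,th+90); g=o+.058*az(th)+[0,0,.004]; tcp=g+.0187*zt
print(tcp,zt); rel(Rw,tcp-.2*zt,'pre'); rel(Rw,tcp,'grasp')
E
```

```text
[0.53644038 0.32688246 0.0107771 ] [-0.49649719 -0.50347845 -0.70710678]
pre dx,dy,dz [-0.4923 -0.038   0.0792] w [ 24.1  40.5 -58.2] rows 12.0
grasp dx,dy,dz [-0.4248 -0.1623  0.2206] w [ 24.1  40.5 -58.2] rows 12.1
```

```bash
R='{"dx":-0.4923,"dy":-0.038,"dz":0.0792,"wx":24.1,"wy":40.5,"wz":-58.2,"hand":1}'; python3 -m pendant '[{"dx":-0.4923,"dy":-0.038,"dz":0.0792,"wx":24.1,"wy":40.5,"wz":-58.2,"hand":1},{"dx":-0.4923,"dy":-0.038,"dz":0.0792,"wx":24.1,"wy":40.5,"wz":-58.2,"hand":1},{"dx":-0.4923,"dy":-0.038,"dz":0.0792,"wx":24.1,"wy":40.5,"wz":-58.2,"hand":1},{"dx":-0.4923,"dy":-0.038,"dz":0.0792,"wx":24.1,"wy":40.5,"wz":-58.2,"hand":1},{"dx":-0.4923,"dy":-0.038,"dz":0.0792,"wx":24.1,"wy":40.5,"wz":-58.2,"hand":1},{"dx":-0.4923,"dy":-0.038,"dz":0.0792,"wx":24.1,"wy":40.5,"wz":-58.2,"hand":1},{"dx":-0.4923,"dy":-0.038,"dz":0.0792,"wx":24.1,"wy":40.5,"wz":-58.2,"hand":1},{"dx":-0.4923,"dy":-0.038,"dz":0.0792,"wx":24.1,"wy":40.5,"wz":-58.2,"hand":1},{"dx":-0.4923,"dy":-0.038,"dz":0.0792,"wx":24.1,"wy":40.5,"wz":-58.2,"hand":1},{"dx":-0.4923,"dy":-0.038,"dz":0.0792,"wx":24.1,"wy":40.5,"wz":-58.2,"hand":1},{"dx":-0.4923,"dy":-0.038,"dz":0.0792,"wx":24.1,"wy":40.5,"wz":-58.2,"hand":1},{"dx":-0.4923,"dy":-0.038,"dz":0.0792,"wx":24.1,"wy":40.5,"wz":-58.2,"hand":1},{"dx":-0.4923,"dy":-0.038,"dz":0.0792,"wx":24.1,"wy":40.5,"wz":-58.2,"hand":1},{"dx":-0.4923,"dy":-0.038,"dz":0.0792,"wx":24.1,"wy":40.5,"wz":-58.2,"hand":1},{"dx":-0.4923,"dy":-0.038,"dz":0.0792,"wx":24.1,"wy":40.5,"wz":-58.2,"hand":1},{"dx":-0.4923,"dy":-0.038,"dz":0.0792,"wx":24.1,"wy":40.5,"wz":-58.2,"hand":1}]'
python3 - <<'E'
from h import *
th=45.4; o=np.array([.505,.295,.02]); zt=-az(th)-np.array([0,0,1.]); zt/=2**.5
Rw=frame(zt,th+90); g=o+.058*az(th)+[0,0,.004]; tcp=g+.0187*zt
rel(Rw,tcp-.2*zt,'pre'); rel(Rw,tcp,'grasp'); print(sensors.state()['joint_pos'].round(2))
E
```

```text
time: 2.23
tool_pos: [0.635, 0.4286, 0.1534]
tool_rot: [-0.352, -0.357, 0.852, -0.148]
contact_force: [0.6, -0.7, 1.4]
gripper_width: 1.003
pre dx,dy,dz [-0.0007 -0.0013  0.001 ] w [-0.1  0.1  0.1] rows 0.0
grasp dx,dy,dz [-0.0004 -0.001   0.201 ] w [-0.1  0.1  0.1] rows 4.8
[ 0.56  0.98  0.65 -0.22  2.28 -1.88]
```

```bash
python3 -m pendant '[{"dz":0.04,"hand":1},{"dz":0.08,"hand":1},{"dz":0.12,"hand":1},{"dz":0.15,"hand":1},{"dz":0.17,"hand":1},{"dz":0.185,"hand":1},{"dz":0.195,"hand":1},{"dz":0.201,"hand":1},{"dz":0.201,"hand":1},{"dz":0.201,"hand":-1},{"dz":0.201,"hand":-1},{"dz":0.201,"hand":-1},{"dz":0.201,"hand":-1},{"dz":0.201,"hand":-1},{"dz":0.201,"hand":-1},{"dz":0.201,"hand":-1},{"dz":0.201,"hand":-1}]'
python3 - <<'E'
from h import *
im,d,c,P=grab('side'); save(im[250:450,180:480],'g.png')
E
```

```text
invalid input
```

View pics/g.png

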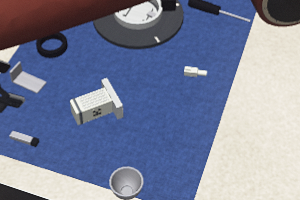

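The call was refused and the node is untouched; rows probably need all seven keys.

```bash
python3 -m pendant '[{"dx":0,"dy":0,"dz":0.04,"wx":0,"wy":0,"wz":0,"hand":1},{"dx":0,"dy":0,"dz":0.08,"wx":0,"wy":0,"wz":0,"hand":1},{"dx":0,"dy":0,"dz":0.12,"wx":0,"wy":0,"wz":0,"hand":1},{"dx":0,"dy":0,"dz":0.15,"wx":0,"wy":0,"wz":0,"hand":1},{"dx":0,"dy":0,"dz":0.17,"wx":0,"wy":0,"wz":0,"hand":1},{"dx":0,"dy":0,"dz":0.185,"wx":0,"wy":0,"wz":0,"hand":1},{"dx":0,"dy":0,"dz":0.195,"wx":0,"wy":0,"wz":0,"hand":1},{"dx":0,"dy":0,"dz":0.201,"wx":0,"wy":0,"wz":0,"hand":1},{"dx":0,"dy":0,"dz":0.201,"wx":0,"wy":0,"wz":0,"hand":1},{"dx":0,"dy":0,"dz":0.201,"wx":0,"wy":0,"wz":0,"hand":-1},{"dx":0,"dy":0,"dz":0.201,"wx":0,"wy":0,"wz":0,"hand":-1},{"dx":0,"dy":0,"dz":0.201,"wx":0,"wy":0,"wz":0,"hand":-1},{"dx":0,"dy":0,"dz":0.201,"wx":0,"wy":0,"wz":0,"hand":-1},{"dx":0,"dy":0,"dz":0.201,"wx":0,"wy":0,"wz":0,"hand":-1},{"dx":0,"dy":0,"dz":0.201,"wx":0,"wy":0,"wz":0,"hand":-1},{"dx":0,"dy":0,"dz":0.201,"wx":0,"wy":0,"wz":0,"hand":-1},{"dx":0,"dy":0,"dz":0.201,"wx":0,"wy":0,"wz":0,"hand":-1}]'
python3 - <<'E'
from h import *
im,d,c,P=grab('wrist'); save(im,'g2.png')
E
```

```text
time: 3.7
tool_pos: [0.5366, 0.327, 0.0108]
tool_rot: [-0.352, -0.357, 0.853, -0.147]
contact_force: [2.0, 3.4, 4.7]
gripper_width: 0.459
```

View pics/g2.png

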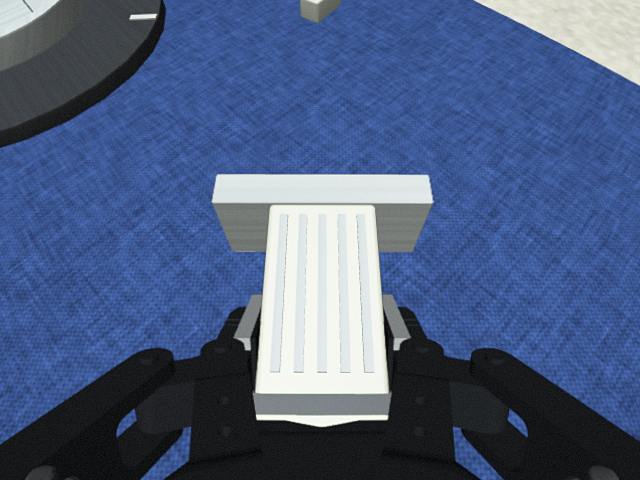

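```bash
cat >> h.py <<'E'
def node(o,xax,yax):
    T=np.eye(4); T[:3,:3]=np.c_[xax,yax,np.cross(xax,yax)]; T[:3,3]=o; return T
UP=np.array([0,0,1.])
PAD=np.array([.534,-.2745,.010])
E
python3 - <<'E'
from h import *
N=np.linalg.inv(tool())@node([.505,.295,.02],az(45.4),az(135.4)); np.save('N.npy',N); print(N.round(3))
T=tool(); rel(T[:3,:3],T[:3,3]+[0,0,.12],'lift'); rel(T[:3,:3],T[:3,3]+[0,0,.22],'lift2')
Rm=frame(az(207)-UP,27+0); rel(frame(az(207)-UP,27),[.57,.05,.27],'mid'); print(Rm.round(2))
S=node(PAD+[0,0,.1],UP,az(279))@np.linalg.inv(N); print(S.round(3))
E
```

```text
[[-0.709 -0.     0.706  0.038]
 [-0.001  1.    -0.     0.   ]
 [-0.706 -0.001 -0.709  0.025]
 [ 0.     0.     0.     1.   ]]
lift dx,dy,dz [ 0.0847 -0.     -0.085 ] w [0. 0. 0.] rows 2.9
lift2 dx,dy,dz [ 0.1552 -0.     -0.1559] w [0. 0. 0.] rows 5.3
mid dx,dy,dz [ 0.306  -0.2182 -0.061 ] w [-10.5  10.7 102.6] rows 14.5
[[-0.45  0.63 -0.63]
 [ 0.89  0.32 -0.32]
 [ 0.   -0.71 -0.71]]
[[ 0.697  0.156 -0.7    0.525]
 [ 0.111 -0.988 -0.11  -0.276]
 [-0.709 -0.001 -0.706  0.155]
 [ 0.     0.     0.     1.   ]]
```

```bash
python3 -m pendant '[{"dx":0.02,"dy":0,"dz":-0.02,"wx":0,"wy":0,"wz":0,"hand":-1},{"dx":0.045,"dy":0,"dz":-0.045,"wx":0,"wy":0,"wz":0,"hand":-1},{"dx":0.07,"dy":0,"dz":-0.07,"wx":0,"wy":0,"wz":0,"hand":-1},{"dx":0.095,"dy":0,"dz":-0.095,"wx":0,"wy":0,"wz":0,"hand":-1},{"dx":0.12,"dy":0,"dz":-0.12,"wx":0,"wy":0,"wz":0,"hand":-1},{"dx":0.306,"dy":-0.218,"dz":-0.061,"wx":-10.5,"wy":10.7,"wz":102.6,"hand":-1},{"dx":0.306,"dy":-0.218,"dz":-0.061,"wx":-10.5,"wy":10.7,"wz":102.6,"hand":-1},{"dx":0.306,"dy":-0.218,"dz":-0.061,"wx":-10.5,"wy":10.7,"wz":102.6,"hand":-1},{"dx":0.306,"dy":-0.218,"dz":-0.061,"wx":-10.5,"wy":10.7,"wz":102.6,"hand":-1},{"dx":0.306,"dy":-0.218,"dz":-0.061,"wx":-10.5,"wy":10.7,"wz":102.6,"hand":-1},{"dx":0.306,"dy":-0.218,"dz":-0.061,"wx":-10.5,"wy":10.7,"wz":102.6,"hand":-1},{"dx":0.306,"dy":-0.218,"dz":-0.061,"wx":-10.5,"wy":10.7,"wz":102.6,"hand":-1},{"dx":0.306,"dy":-0.218,"dz":-0.061,"wx":-10.5,"wy":10.7,"wz":102.6,"hand":-1},{"dx":0.306,"dy":-0.218,"dz":-0.061,"wx":-10.5,"wy":10.7,"wz":102.6,"hand":-1},{"dx":0.306,"dy":-0.218,"dz":-0.061,"wx":-10.5,"wy":10.7,"wz":102.6,"hand":-1},{"dx":0.306,"dy":-0.218,"dz":-0.061,"wx":-10.5,"wy":10.7,"wz":102.6,"hand":-1},{"dx":0.306,"dy":-0.218,"dz":-0.061,"wx":-10.5,"wy":10.7,"wz":102.6,"hand":-1},{"dx":0.306,"dy":-0.218,"dz":-0.061,"wx":-10.5,"wy":10.7,"wz":102.6,"hand":-1},{"dx":0.306,"dy":-0.218,"dz":-0.061,"wx":-10.5,"wy":10.7,"wz":102.6,"hand":-1},{"dx":0.306,"dy":-0.218,"dz":-0.061,"wx":-10.5,"wy":10.7,"wz":102.6,"hand":-1}]'
python3 - <<'E'
from h import *
N=np.load('N.npy'); print(sensors.state()['joint_pos'].round(2))
for h in (.1,):
    S=node(PAD+[0,0,h],UP,az(279))@np.linalg.inv(N); rel(S[:3,:3],S[:3,3],h)
E
```

```text
time: 5.42
tool_pos: [0.5691, 0.0493, 0.2671]
tool_rot: [-0.201, 0.485, 0.786, -0.328]
contact_force: [-0.3, 0.0, -3.5]
gripper_width: 0.461
[ 0.09  0.39  1.3  -0.33  2.18 -0.46]
0.1 dx,dy,dz [-0.2703 -0.0507  0.2112] w [ 10.2  10.3 102. ] rows 14.4
```

```bash
python3 -m pendant '[{"dx":-0.27,"dy":-0.051,"dz":0.211,"wx":10.2,"wy":10.3,"wz":102,"hand":-1},{"dx":-0.27,"dy":-0.051,"dz":0.211,"wx":10.2,"wy":10.3,"wz":102,"hand":-1},{"dx":-0.27,"dy":-0.051,"dz":0.211,"wx":10.2,"wy":10.3,"wz":102,"hand":-1},{"dx":-0.27,"dy":-0.051,"dz":0.211,"wx":10.2,"wy":10.3,"wz":102,"hand":-1},{"dx":-0.27,"dy":-0.051,"dz":0.211,"wx":10.2,"wy":10.3,"wz":102,"hand":-1},{"dx":-0.27,"dy":-0.051,"dz":0.211,"wx":10.2,"wy":10.3,"wz":102,"hand":-1},{"dx":-0.27,"dy":-0.051,"dz":0.211,"wx":10.2,"wy":10.3,"wz":102,"hand":-1},{"dx":-0.27,"dy":-0.051,"dz":0.211,"wx":10.2,"wy":10.3,"wz":102,"hand":-1},{"dx":-0.27,"dy":-0.051,"dz":0.211,"wx":10.2,"wy":10.3,"wz":102,"hand":-1},{"dx":-0.27,"dy":-0.051,"dz":0.211,"wx":10.2,"wy":10.3,"wz":102,"hand":-1},{"dx":-0.27,"dy":-0.051,"dz":0.211,"wx":10.2,"wy":10.3,"wz":102,"hand":-1},{"dx":-0.27,"dy":-0.051,"dz":0.211,"wx":10.2,"wy":10.3,"wz":102,"hand":-1},{"dx":-0.27,"dy":-0.051,"dz":0.211,"wx":10.2,"wy":10.3,"wz":102,"hand":-1},{"dx":-0.27,"dy":-0.051,"dz":0.211,"wx":10.2,"wy":10.3,"wz":102,"hand":-1},{"dx":-0.27,"dy":-0.051,"dz":0.211,"wx":10.2,"wy":10.3,"wz":102,"hand":-1},{"dx":-0.27,"dy":-0.051,"dz":0.211,"wx":10.2,"wy":10.3,"wz":102,"hand":-1},{"dx":-0.27,"dy":-0.051,"dz":0.211,"wx":10.2,"wy":10.3,"wz":102,"hand":-1}]'
python3 - <<'E'
from h import *
N=np.load('N.npy'); print(sensors.state()['joint_pos'].round(2))
for h in (.1,0.02,0.004,.0):
    S=node(PAD+[0,0,h],UP,az(279))@np.linalg.inv(N); rel(S[:3,:3],S[:3,3],h)
a=[]
for n in('side','scene'):
    im,d,c,P=grab(n); np.savez(n+'2',im=im,d=d,X=cloud(d,c,P)); a.append(im)
save(np.hstack([cv2.resize(a[0][80:260,300:500],(400,360)),cv2.resize(a[1][90:270,160:360],(400,360))]),'pad.png')
E
```

```text
time: 6.83
tool_pos: [0.5258, -0.2746, 0.1549]
tool_rot: [0.029, 0.92, 0.076, -0.383]
contact_force: [-0.2, 0.1, -3.8]
gripper_width: 0.459
[-0.42  0.49  1.37 -0.43  1.95  0.96]
0.1 dx,dy,dz [-0.0007  0.001   0.0007] w [0.  0.1 0.4] rows 0.1
0.02 dx,dy,dz [0.056  0.0015 0.0571] w [0.  0.1 0.4] rows 1.9
0.004 dx,dy,dz [0.0674 0.0016 0.0684] w [0.  0.1 0.4] rows 2.3
0.0 dx,dy,dz [0.0702 0.0016 0.0712] w [0.  0.1 0.4] rows 2.4
```

View pics/pad.png

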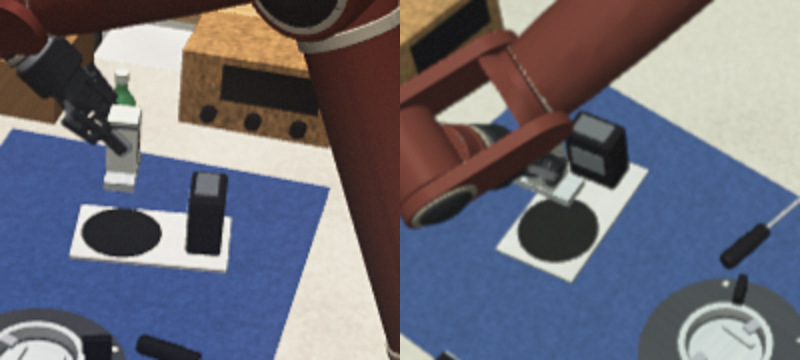

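```bash
python3 -m pendant '[{"dx":0.025,"dy":0.001,"dz":0.025,"wx":0,"wy":0,"wz":0,"hand":-1},{"dx":0.045,"dy":0.001,"dz":0.046,"wx":0,"wy":0,"wz":0,"hand":-1},{"dx":0.056,"dy":0.001,"dz":0.057,"wx":0,"wy":0,"wz":0,"hand":-1},{"dx":0.061,"dy":0.001,"dz":0.062,"wx":0,"wy":0,"wz":0,"hand":-1},{"dx":0.065,"dy":0.001,"dz":0.066,"wx":0,"wy":0,"wz":0,"hand":-1},{"dx":0.067,"dy":0.001,"dz":0.068,"wx":0,"wy":0,"wz":0,"hand":-1},{"dx":0.068,"dy":0.001,"dz":0.069,"wx":0,"wy":0,"wz":0,"hand":-1},{"dx":0.069,"dy":0.001,"dz":0.07,"wx":0,"wy":0,"wz":0,"hand":-1},{"dx":0.07,"dy":0.001,"dz":0.071,"wx":0,"wy":0,"wz":0,"hand":-1},{"dx":0.07,"dy":0.001,"dz":0.071,"wx":0,"wy":0,"wz":0,"hand":-1}]'
```

```text
time: 7.77
tool_pos: [0.5265, -0.2759, 0.0578]
tool_rot: [0.03, 0.921, 0.075, -0.382]
contact_force: [-1.0, 0.4, -2.9]
gripper_width: 0.457
```

```bash
python3 -m pendant '[{"dx":0,"dy":0,"dz":0,"wx":0,"wy":0,"wz":0,"hand":-1},{"dx":0,"dy":0,"dz":0,"wx":0,"wy":0,"wz":0,"hand":-1},{"dx":0,"dy":0,"dz":0,"wx":0,"wy":0,"wz":0,"hand":-1}]'; python3 -m pendant '[{"dx":0.001,"dy":0,"dz":0.001,"wx":0,"wy":0,"wz":0,"hand":-1},{"dx":0.001,"dy":0,"dz":0.001,"wx":0,"wy":0,"wz":0,"hand":-1}]'
```

```text
time: 8.02
tool_pos: [0.5264, -0.2759, 0.0578]
tool_rot: [0.03, 0.921, 0.075, -0.382]
contact_force: [1.7, 0.0, -1.3]
gripper_width: 0.461
time: 8.18
tool_pos: [0.5265, -0.2759, 0.0577]
tool_rot: [0.03, 0.921, 0.074, -0.382]
contact_force: [0.8, -0.2, 5.2]
gripper_width: 0.459
```

```bash
python3 -m pendant '[{"dx":0,"dy":0,"dz":0,"wx":0,"wy":0,"wz":0,"hand":1},{"dx":0,"dy":0,"dz":0,"wx":0,"wy":0,"wz":0,"hand":1},{"dx":0,"dy":0,"dz":0,"wx":0,"wy":0,"wz":0,"hand":1},{"dx":0,"dy":0,"dz":0,"wx":0,"wy":0,"wz":0,"hand":1},{"dx":0,"dy":0,"dz":0,"wx":0,"wy":0,"wz":0,"hand":1},{"dx":0,"dy":0,"dz":0,"wx":0,"wy":0,"wz":0,"hand":1},{"dx":0,"dy":0,"dz":-0.02,"wx":0,"wy":0,"wz":0,"hand":1},{"dx":0,"dy":0,"dz":-0.05,"wx":0,"wy":0,"wz":0,"hand":1},{"dx":0,"dy":0,"dz":-0.09,"wx":0,"wy":0,"wz":0,"hand":1},{"dx":0,"dy":0,"dz":-0.12,"wx":0,"wy":0,"wz":0,"hand":1},{"dx":0,"dy":0,"dz":-0.12,"wx":0,"wy":0,"wz":0,"hand":1}]'
python3 - <<'E'
from h import *
print(sensors.state()['joint_pos'].round(2))
im,d,c,P=grab('wrist'); save(im,'w3.png'); a=[im]
im,d,c,P=grab('side'); X=cloud(d,c,P)
m=(d>0)&(np.hypot(X[...,0]-.534,X[...,1]+.2745)<.045)&(X[...,2]>.095)&(X[...,2]<.112)&(im.max(2)>140)
p=X[m]; print(len(p),p.mean(0)); print(cv2.minAreaRect(p[:,:2].astype(np.float32)*1000))
save(np.hstack([cv2.resize(a[0],(480,360)),cv2.resize(im[120:240,320:440],(320,360))]),'st.png')
E
```

```text
time: 9.1
tool_pos: [0.6148, -0.2625, 0.1461]
tool_rot: [0.032, 0.922, 0.075, -0.378]
contact_force: [1.4, 0.1, 0.9]
gripper_width: 0.997
[-0.37  0.67  1.13 -0.41  2.02  0.99]
125 [ 0.53476964 -0.27213319  0.10461282]
((535.314208984375, -271.98419189453125), (40.02417755126953, 42.45320510864258), 10.191227912902832)
```

View pics/st.png

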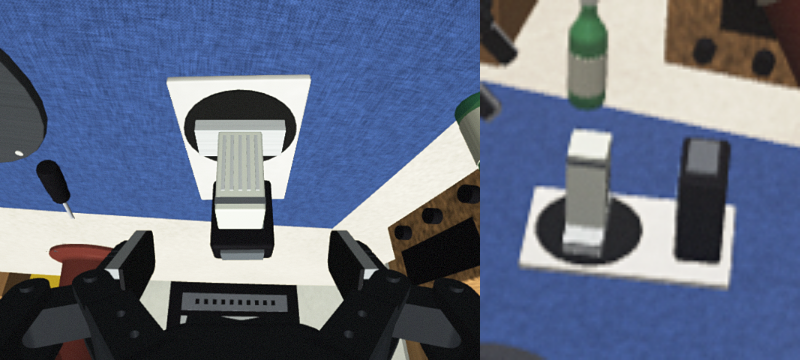

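Run:
```python
from h import *
T=tool(); rel(T[:3,:3],T[:3,3]+[0,0,.1],'up')
rel(frame(-UP,9),[.535,-.272,.24],'above')
```

```text
up dx,dy,dz [-0.0706 -0.0001 -0.0708] w [0. 0. 0.] rows 2.4
above dx,dy,dz [-0.124  -0.0028 -0.016 ] w [-35.1  35.1 -84.7] rows 13.7
```

```bash
python3 -m pendant '[{"dx":-0.028,"dy":0,"dz":-0.028,"wx":0,"wy":0,"wz":0,"hand":1},{"dx":-0.056,"dy":0,"dz":-0.056,"wx":0,"wy":0,"wz":0,"hand":1},{"dx":-0.07,"dy":0,"dz":-0.07,"wx":0,"wy":0,"wz":0,"hand":1},{"dx":-0.124,"dy":-0.003,"dz":-0.016,"wx":-35.1,"wy":35.1,"wz":-84.7,"hand":1},{"dx":-0.124,"dy":-0.003,"dz":-0.016,"wx":-35.1,"wy":35.1,"wz":-84.7,"hand":1},{"dx":-0.124,"dy":-0.003,"dz":-0.016,"wx":-35.1,"wy":35.1,"wz":-84.7,"hand":1},{"dx":-0.124,"dy":-0.003,"dz":-0.016,"wx":-35.1,"wy":35.1,"wz":-84.7,"hand":1},{"dx":-0.124,"dy":-0.003,"dz":-0.016,"wx":-35.1,"wy":35.1,"wz":-84.7,"hand":1},{"dx":-0.124,"dy":-0.003,"dz":-0.016,"wx":-35.1,"wy":35.1,"wz":-84.7,"hand":1},{"dx":-0.124,"dy":-0.003,"dz":-0.016,"wx":-35.1,"wy":35.1,"wz":-84.7,"hand":1},{"dx":-0.124,"dy":-0.003,"dz":-0.016,"wx":-35.1,"wy":35.1,"wz":-84.7,"hand":1},{"dx":-0.124,"dy":-0.003,"dz":-0.016,"wx":-35.1,"wy":35.1,"wz":-84.7,"hand":1},{"dx":-0.124,"dy":-0.003,"dz":-0.016,"wx":-35.1,"wy":35.1,"wz":-84.7,"hand":1},{"dx":-0.124,"dy":-0.003,"dz":-0.016,"wx":-35.1,"wy":35.1,"wz":-84.7,"hand":1},{"dx":-0.124,"dy":-0.003,"dz":-0.016,"wx":-35.1,"wy":35.1,"wz":-84.7,"hand":1},{"dx":-0.124,"dy":-0.003,"dz":-0.016,"wx":-35.1,"wy":35.1,"wz":-84.7,"hand":1},{"dx":-0.124,"dy":-0.003,"dz":-0.016,"wx":-35.1,"wy":35.1,"wz":-84.7,"hand":1},{"dx":-0.124,"dy":-0.003,"dz":-0.016,"wx":-35.1,"wy":35.1,"wz":-84.7,"hand":1},{"dx":-0.124,"dy":-0.003,"dz":-0.016,"wx":-35.1,"wy":35.1,"wz":-84.7,"hand":1},{"dx":-0.124,"dy":-0.003,"dz":-0.016,"wx":-35.1,"wy":35.1,"wz":-84.7,"hand":1}]'
python3 - <<'E'
from h import *
print(sensors.state()['joint_pos'].round(2))
im,d,c,P=grab('wrist'); X=cloud(d,c,P); g=im.max(2).astype(int)
near=(d>0)&(np.hypot(X[...,0]-.535,X[...,1]+.272)<.05)
m=near&(X[...,2]>.095)&(X[...,2]<.112)&(g>100); p=X[m]; print(m.sum(),np.median(p[:,2]),cv2.minAreaRect(p[:,:2].astype(np.float32)*1000))
m=near&(X[...,2]>.017)&(X[...,2]<.03); p=X[m]; print('foot',m.sum(),np.median(p[:,2]),cv2.minAreaRect(p[:,:2].astype(np.float32)*1000))
m=(d>0)&(np.hypot(X[...,0]-.535,X[...,1]+.272)<.09)&(X[...,2]>.005)&(X[...,2]<.015)&(g<60); p=X[m]; h=cv2.convexHull(p[:,:2].astype(np.float32)*1000); print('pad',m.sum(),cv2.fitEllipse(h))
T=tool(); rel(T[:3,:3],[.535,-.272,.058],'down'); save(im,'w4.png')
E
```

```text
time: 10.87
tool_pos: [0.5333, -0.2715, 0.2378]
tool_rot: [-0.003, 0.65, 0.76, -0.001]
contact_force: [-0.6, -0.1, 0.2]
gripper_width: 0.999
[-0.59 -0.01  1.67 -0.    1.49 -0.75]
2936 0.10418142084367285 ((536.4229736328125, -273.8675842285156), (39.84272766113281, 39.86887741088867), 9.444716453552246)
foot 1148 0.024206548586348353 ((531.3748168945312, -243.8394012451172), (39.39213562011719, 22.991270065307617), 9.37192153930664)
pad 5295 ((535.2764282226562, -274.1403503417969), (109.70808410644531, 109.83554077148438), 147.02902221679688)
down dx,dy,dz [-0.0012  0.002   0.1802] w [0. 0. 0.] rows 4.3
```

View pics/w4.png

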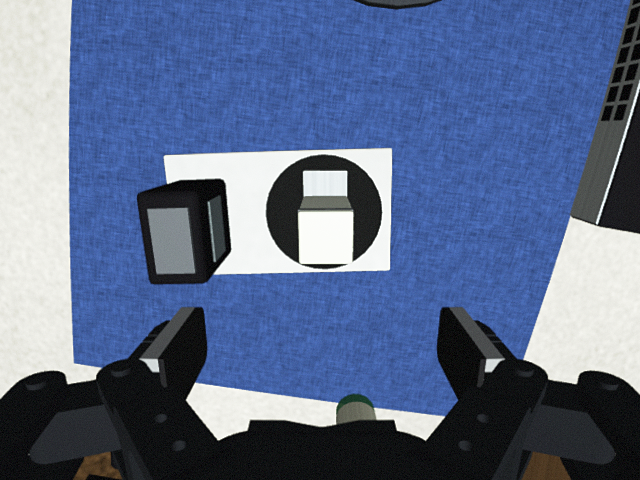

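```bash
python3 -m pendant '[{"dx":-0.003,"dy":0.002,"dz":0.04,"wx":0,"wy":0,"wz":0,"hand":1},{"dx":-0.003,"dy":0.002,"dz":0.08,"wx":0,"wy":0,"wz":0,"hand":1},{"dx":-0.003,"dy":0.002,"dz":0.115,"wx":0,"wy":0,"wz":0,"hand":1},{"dx":-0.003,"dy":0.002,"dz":0.145,"wx":0,"wy":0,"wz":0,"hand":1},{"dx":-0.003,"dy":0.002,"dz":0.165,"wx":0,"wy":0,"wz":0,"hand":1},{"dx":-0.003,"dy":0.002,"dz":0.176,"wx":0,"wy":0,"wz":0,"hand":1},{"dx":-0.003,"dy":0.002,"dz":0.18,"wx":0,"wy":0,"wz":0,"hand":1},{"dx":-0.003,"dy":0.002,"dz":0.18,"wx":0,"wy":0,"wz":0,"hand":-1},{"dx":-0.003,"dy":0.002,"dz":0.18,"wx":0,"wy":0,"wz":0,"hand":-1},{"dx":-0.003,"dy":0.002,"dz":0.18,"wx":0,"wy":0,"wz":0,"hand":-1},{"dx":-0.003,"dy":0.002,"dz":0.18,"wx":0,"wy":0,"wz":0,"hand":-1},{"dx":-0.003,"dy":0.002,"dz":0.18,"wx":0,"wy":0,"wz":0,"hand":-1},{"dx":-0.003,"dy":0.002,"dz":0.18,"wx":0,"wy":0,"wz":0,"hand":-1},{"dx":-0.003,"dy":0.002,"dz":0.18,"wx":0,"wy":0,"wz":0,"hand":-1},{"dx":-0.003,"dy":0.002,"dz":0.18,"wx":0,"wy":0,"wz":0,"hand":-1},{"dx":-0.003,"dy":0.002,"dz":0.175,"wx":0,"wy":0,"wz":0,"hand":-1},{"dx":-0.003,"dy":0.002,"dz":0.165,"wx":0,"wy":0,"wz":0,"hand":-1},{"dx":-0.003,"dy":0.002,"dz":0.165,"wx":0,"wy":0,"wz":0,"hand":-1}]'
python3 -c "
from h import *
s=sensors.state(); y=tool()[:3,1]; print(s['joint_pos'].round(2),np.degrees(np.arctan2(y[1],y[0])))"
```

```text
time: 12.42
tool_pos: [0.5367, -0.2747, 0.0759]
tool_rot: [-0.0, 0.649, 0.76, -0.0]
contact_force: [0.4, -0.9, -3.7]
gripper_width: 0.46
[-0.6   0.14  1.79 -0.    1.21 -0.75] 8.99320645631572
```

```bash
python3 -m pendant '[{"dx":0,"dy":0,"dz":0,"wx":0,"wy":0,"wz":90,"hand":-1},{"dx":0,"dy":0,"dz":0,"wx":0,"wy":0,"wz":90,"hand":-1},{"dx":0,"dy":0,"dz":0,"wx":0,"wy":0,"wz":90,"hand":-1},{"dx":0,"dy":0,"dz":0,"wx":0,"wy":0,"wz":90,"hand":-1},{"dx":0,"dy":0,"dz":0,"wx":0,"wy":0,"wz":90,"hand":-1},{"dx":0,"dy":0,"dz":0,"wx":0,"wy":0,"wz":90,"hand":-1},{"dx":0,"dy":0,"dz":0,"wx":0,"wy":0,"wz":90,"hand":-1},{"dx":0,"dy":0,"dz":0,"wx":0,"wy":0,"wz":90,"hand":-1},{"dx":0,"dy":0,"dz":0,"wx":0,"wy":0,"wz":90,"hand":-1},{"dx":0,"dy":0,"dz":0,"wx":0,"wy":0,"wz":90,"hand":-1},{"dx":0,"dy":0,"dz":0,"wx":0,"wy":0,"wz":90,"hand":-1},{"dx":0,"dy":0,"dz":0,"wx":0,"wy":0,"wz":90,"hand":-1},{"dx":0,"dy":0,"dz":0,"wx":0,"wy":0,"wz":90,"hand":-1},{"dx":0,"dy":0,"dz":0,"wx":0,"wy":0,"wz":90,"hand":-1},{"dx":0,"dy":0,"dz":0,"wx":0,"wy":0,"wz":90,"hand":-1}]';  python3 -m pendant '[{"dx":0,"dy":0,"dz":0,"wx":0,"wy":0,"wz":0,"hand":-1},{"dx":0,"dy":0,"dz":0,"wx":0,"wy":0,"wz":0,"hand":-1},{"dx":0,"dy":0,"dz":0,"wx":0,"wy":0,"wz":0,"hand":-1},{"dx":0,"dy":0,"dz":0,"wx":0,"wy":0,"wz":0,"hand":-1},{"dx":0,"dy":0,"dz":0,"wx":0,"wy":0,"wz":0,"hand":-1},{"dx":0,"dy":0,"dz":0,"wx":0,"wy":0,"wz":0,"hand":-1},{"dx":0,"dy":0,"dz":0,"wx":0,"wy":0,"wz":0,"hand":-1},{"dx":0,"dy":0,"dz":0,"wx":0,"wy":0,"wz":0,"hand":-1}]'
python3 - <<'E'
from h import *
s=sensors.state(); y=tool()[:3,1]; print(s['joint_pos'].round(2),np.degrees(np.arctan2(y[1],y[0])))
im,d,c,P=grab('side'); a=cv2.resize(im[100:260,300:480],(405,360))
im,d,c,P=grab('scene'); b=cv2.resize(im[100:260,180:360],(395,360)); save(np.hstack([a,b]),'t2.png')
rel(tool()[:3,:3],tool()[:3,3]+[0,0,.14],'up')
rel(frame(-UP,-4),[.5,-.1,.24],'mid')
rel(frame(-UP,-4),[.55,-.06,.24],'dockview')
E
```

```text
time: 13.67
tool_pos: [0.5359, -0.2742, 0.074]
tool_rot: [-0.001, 0.997, 0.079, -0.002]
contact_force: [0.4, 0.3, -4.1]
gripper_width: 0.461
time: 14.33
tool_pos: [0.5361, -0.2744, 0.0744]
tool_rot: [-0.001, 0.997, 0.078, -0.001]
contact_force: [-0.6, 0.5, -4.2]
gripper_width: 0.459
[-0.6   0.15  1.79 -0.    1.21  0.82] -80.99890122606773
up dx,dy,dz [-0.0004 -0.0002 -0.14  ] w [0. 0. 0.] rows 3.4
mid dx,dy,dz [-0.0089 -0.1781 -0.1654] w [ -0.2   0.1 -77. ] rows 10.8
dockview dx,dy,dz [ 0.0468 -0.2097 -0.1655] w [ -0.2   0.1 -77. ] rows 10.8
```

View pics/t2.png

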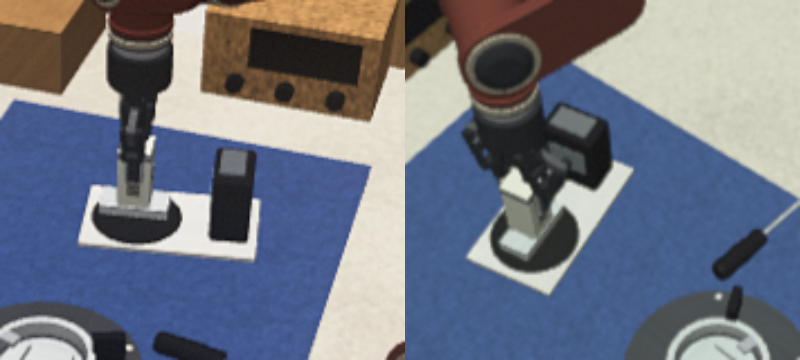

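Run:
```python
from h import *
rel(frame(az(86)*.466-UP,-4),[.55,-.21,.28],'look')
```

```text
look dx,dy,dz [ 0.0232 -0.0616 -0.2056] w [ 16.6  21.2 -75.7] rows 11.2
```

```bash
python3 -m pendant '[{"dx":0,"dy":0,"dz":-0.03,"wx":0,"wy":0,"wz":0,"hand":-1},{"dx":0,"dy":0,"dz":-0.06,"wx":0,"wy":0,"wz":0,"hand":-1},{"dx":0,"dy":0,"dz":-0.1,"wx":0,"wy":0,"wz":0,"hand":-1},{"dx":0.023,"dy":-0.062,"dz":-0.206,"wx":16.6,"wy":21.2,"wz":-75.7,"hand":-1},{"dx":0.023,"dy":-0.062,"dz":-0.206,"wx":16.6,"wy":21.2,"wz":-75.7,"hand":-1},{"dx":0.023,"dy":-0.062,"dz":-0.206,"wx":16.6,"wy":21.2,"wz":-75.7,"hand":-1},{"dx":0.023,"dy":-0.062,"dz":-0.206,"wx":16.6,"wy":21.2,"wz":-75.7,"hand":-1},{"dx":0.023,"dy":-0.062,"dz":-0.206,"wx":16.6,"wy":21.2,"wz":-75.7,"hand":-1},{"dx":0.023,"dy":-0.062,"dz":-0.206,"wx":16.6,"wy":21.2,"wz":-75.7,"hand":-1},{"dx":0.023,"dy":-0.062,"dz":-0.206,"wx":16.6,"wy":21.2,"wz":-75.7,"hand":-1},{"dx":0.023,"dy":-0.062,"dz":-0.206,"wx":16.6,"wy":21.2,"wz":-75.7,"hand":-1},{"dx":0.023,"dy":-0.062,"dz":-0.206,"wx":16.6,"wy":21.2,"wz":-75.7,"hand":-1},{"dx":0.023,"dy":-0.062,"dz":-0.206,"wx":16.6,"wy":21.2,"wz":-75.7,"hand":-1},{"dx":0.023,"dy":-0.062,"dz":-0.206,"wx":16.6,"wy":21.2,"wz":-75.7,"hand":-1},{"dx":0.023,"dy":-0.062,"dz":-0.206,"wx":16.6,"wy":21.2,"wz":-75.7,"hand":-1},{"dx":0.023,"dy":-0.062,"dz":-0.206,"wx":16.6,"wy":21.2,"wz":-75.7,"hand":-1},{"dx":0.023,"dy":-0.062,"dz":-0.206,"wx":16.6,"wy":21.2,"wz":-75.7,"hand":-1},{"dx":0.023,"dy":-0.062,"dz":-0.206,"wx":16.6,"wy":21.2,"wz":-75.7,"hand":-1}]'
cat > dk.py <<'E'
from h import *
from scipy.optimize import least_squares
im,d,c,P=grab('wrist'); X=cloud(d,c,P); np.savez('dk',im=im,d=d,X=X,P=P); save(im,'dk.png')
g=im.max(2).astype(int); sat=g-im.min(2); Z=X[...,2]; c0=np.array([.5505,.0255]); ok=d>0
rad=np.hypot(X[...,0]-c0[0],X[...,1]-c0[1])
m=ok&(rad<.066)&(rad>.045)&(Z>.031)&(Z<.038); p=X[m][:,:2]; print('ring n',len(p),np.median(X[m][:,2]))
r=least_squares(lambda q:np.maximum(0,abs(np.hypot(*(p-q).T)-.0555)-.0035),c0,loss='soft_l1',f_scale=.001); C=r.x; print('ring',C)
m=ok&(abs(rad-.11)<.012)&(abs(Z-.010)<.006)&(sat<35)&(g<110)
rad=np.hypot(X[...,0]-C[0],X[...,1]-C[1]); a=np.degrees(np.arctan2(X[...,1]-C[1],X[...,0]-C[0]))
m=ok&(rad>.085)&(rad<.113)&(abs(Z-.012)<.005)&(g>150)&(sat<40)
k,l,st,ce=cv2.connectedComponentsWithStats(m.astype(np.uint8))
for i in range(1,k):
    if st[i,4]>8: print('white',st[i],a[l==i].mean(),rad[l==i].mean())
m=ok&(rad<.1)&(rad>.06)&(Z>.05)&(Z<.062)&(g<90); print('handle',m.sum(),X[m].mean(0) if m.any() else '',a[m].mean() if m.any() else '')
m=ok&(rad<.048)&(Z<.027)&(Z>.0165)
print('rails',m.sum())
k,l,st,ce=cv2.connectedComponentsWithStats(m.astype(np.uint8))
for i in range(1,k):
    if st[i,4]>40: q=X[l==i]; print(st[i],np.median(q[:,2]),cv2.minAreaRect(q[:,:2].astype(np.float32)*1000))
E
python3 dk.py
```

```text
time: 15.93
tool_pos: [0.5497, -0.2097, 0.2804]
tool_rot: [-0.147, 0.715, 0.665, 0.158]
contact_force: [0.4, -0.1, -3.0]
gripper_width: 0.461
ring n 2457 0.03401318624882321
ring [0.55147491 0.02412159]
white [238  55  13  11  62] 135.80545267906214 0.10234137531227745
white [237 159   7   8  43] -143.83186826468003 0.10154921043221946
handle 386 [ 0.48187949 -0.0055305   0.05539218] -156.89532017212156
rails 557
[327  87   8  41 279] 0.020257633383092666 ((577.6693725585938, 23.21648406982422), (49.9052619934082, 7.966001510620117), 87.83499145507812)
[282  88   8  40 278] 0.020166772477472977 ((525.3565063476562, 26.115859985351562), (49.307090759277344, 7.976470470428467), 86.43876647949219)
```

View pics/dk.png

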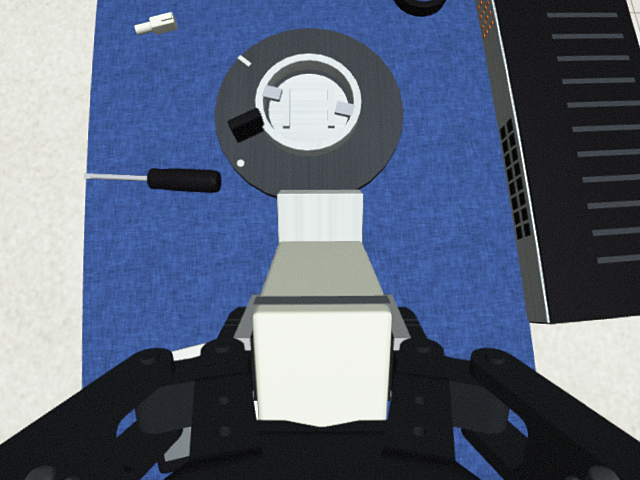

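Run:
```python
from h import *
rel(frame(-UP,-3.8),[.5514,.0235,.16],'above')
```

```text
above dx,dy,dz [ 0.16   -0.015   0.2075] w [  0.1 -25.   -0.3] rows 6.3
```

```bash
python3 -m pendant '[{"dx":0.16,"dy":-0.015,"dz":0.2075,"wx":0.1,"wy":-25,"wz":-0.3,"hand":-1},{"dx":0.16,"dy":-0.015,"dz":0.2075,"wx":0.1,"wy":-25,"wz":-0.3,"hand":-1},{"dx":0.16,"dy":-0.015,"dz":0.2075,"wx":0.1,"wy":-25,"wz":-0.3,"hand":-1},{"dx":0.16,"dy":-0.015,"dz":0.2075,"wx":0.1,"wy":-25,"wz":-0.3,"hand":-1},{"dx":0.16,"dy":-0.015,"dz":0.2075,"wx":0.1,"wy":-25,"wz":-0.3,"hand":-1},{"dx":0.16,"dy":-0.015,"dz":0.2075,"wx":0.1,"wy":-25,"wz":-0.3,"hand":-1},{"dx":0.16,"dy":-0.015,"dz":0.2075,"wx":0.1,"wy":-25,"wz":-0.3,"hand":-1},{"dx":0.16,"dy":-0.015,"dz":0.2075,"wx":0.1,"wy":-25,"wz":-0.3,"hand":-1},{"dx":0.16,"dy":-0.015,"dz":0.2075,"wx":0.1,"wy":-25,"wz":-0.3,"hand":-1},{"dx":0.16,"dy":-0.015,"dz":0.2075,"wx":0.1,"wy":-25,"wz":-0.3,"hand":-1}]'
python3 - <<'E'
from h import *
for i in range(3): 
    rel(frame(-UP,-3.8),[.5514,.0235,.06],'seat')
im,d,c,P=grab('wrist'); X=cloud(d,c,P)
# node top in hand
T=tool(); Y=(X-T[:3,3])@T[:3,:3]
m=(d>0)&(abs(Y[...,0])<.03)&(abs(Y[...,1])<.03)&(abs(Y[...,2]+.045)<.012)&(im.max(2)>150)
print(m.sum(),cv2.minAreaRect(Y[m][:,:2].astype(np.float32)*1000),np.median(Y[m][:,2]))
side=grab('side'); X=cloud(side[1],side[2],side[3]); Z=X[...,2]
m=(side[1]>0)&(np.hypot(X[...,0]-.551,X[...,1]-.024)<.06)&(Z>.08)&(Z<.13)&(side[0].max(2)>120); print('foot low z',np.percentile(Z[m],[1,5]) if m.any() else 0)
E
```

```text
time: 16.82
tool_pos: [0.552, 0.0226, 0.1613]
tool_rot: [0.001, 0.73, 0.683, 0.001]
contact_force: [0.7, -0.8, -4.3]
gripper_width: 0.46
seat dx,dy,dz [ 0.0009 -0.0009  0.1013] w [0.1 0.  0. ] rows 2.4
seat dx,dy,dz [ 0.0009 -0.0009  0.1013] w [0.1 0.  0. ] rows 2.4
seat dx,dy,dz [ 0.0009 -0.0009  0.1013] w [0.1 0.  0. ] rows 2.4
14811 ((2.3744735717773438, 0.46318817138671875), (49.9761962890625, 39.042076110839844), 89.7842025756836) -0.04235068954527689
foot low z [0.11195339 0.12102541]
```

```bash
python3 -m pendant '[{"dx":0.001,"dy":-0.0008,"dz":0.02,"wx":0,"wy":0,"wz":0,"hand":-1},{"dx":0.001,"dy":-0.0008,"dz":0.045,"wx":0,"wy":0,"wz":0,"hand":-1},{"dx":0.001,"dy":-0.0008,"dz":0.065,"wx":0,"wy":0,"wz":0,"hand":-1},{"dx":0.001,"dy":-0.0008,"dz":0.076,"wx":0,"wy":0,"wz":0,"hand":-1},{"dx":0.001,"dy":-0.0008,"dz":0.082,"wx":0,"wy":0,"wz":0,"hand":-1},{"dx":0.001,"dy":-0.0008,"dz":0.086,"wx":0,"wy":0,"wz":0,"hand":-1},{"dx":0.001,"dy":-0.0008,"dz":0.089,"wx":0,"wy":0,"wz":0,"hand":-1},{"dx":0.001,"dy":-0.0008,"dz":0.092,"wx":0,"wy":0,"wz":0,"hand":-1},{"dx":0.001,"dy":-0.0008,"dz":0.094,"wx":0,"wy":0,"wz":0,"hand":-1},{"dx":0.001,"dy":-0.0008,"dz":0.094,"wx":0,"wy":0,"wz":0,"hand":-1}]'; python3 -m pendant '[{"dx":0,"dy":0,"dz":0.001,"wx":0,"wy":0,"wz":0,"hand":-1},{"dx":0,"dy":0,"dz":0.002,"wx":0,"wy":0,"wz":0,"hand":-1},{"dx":0,"dy":0,"dz":0.002,"wx":0,"wy":0,"wz":0,"hand":-1}]'
```

```text
time: 17.75
tool_pos: [0.5508, 0.0246, 0.0663]
tool_rot: [0.0, 0.73, 0.684, 0.0]
contact_force: [0.4, -0.7, -3.4]
gripper_width: 0.459
time: 18.0
tool_pos: [0.5505, 0.0247, 0.064]
tool_rot: [-0.0, 0.73, 0.684, 0.0]
contact_force: [-0.4, -0.0, -3.3]
gripper_width: 0.462
```

```bash
python3 -m pendant '[{"dx":0,"dy":0,"dz":0.001,"wx":0,"wy":0,"wz":0,"hand":-1},{"dx":0,"dy":0,"dz":0.001,"wx":0,"wy":0,"wz":0,"hand":-1}]'; python3 -m pendant '[{"dx":0,"dy":0,"dz":0.001,"wx":0,"wy":0,"wz":0,"hand":-1},{"dx":0,"dy":0,"dz":0.001,"wx":0,"wy":0,"wz":0,"hand":-1}]'; python3 -m pendant '[{"dx":0,"dy":0,"dz":0.001,"wx":0,"wy":0,"wz":0,"hand":-1},{"dx":0,"dy":0,"dz":0.001,"wx":0,"wy":0,"wz":0,"hand":-1}]'
```

```text
time: 18.17
tool_pos: [0.5507, 0.0246, 0.0636]
tool_rot: [-0.0, 0.73, 0.684, 0.0]
contact_force: [-1.1, 1.4, 1.1]
gripper_width: 0.464
time: 18.33
tool_pos: [0.5509, 0.0247, 0.0636]
tool_rot: [-0.0, 0.73, 0.684, -0.0]
contact_force: [-4.5, 0.5, 7.2]
gripper_width: 0.462
time: 18.5
tool_pos: [0.5509, 0.0247, 0.0636]
tool_rot: [-0.0, 0.73, 0.684, -0.0]
contact_force: [-7.9, 0.7, 11.7]
gripper_width: 0.463
```

```bash
python3 -m pendant '[{"dx":0,"dy":0,"dz":-0.001,"wx":0,"wy":0,"wz":0,"hand":-1},{"dx":0,"dy":0,"dz":-0.002,"wx":0,"wy":0,"wz":0,"hand":1},{"dx":0,"dy":0,"dz":-0.002,"wx":0,"wy":0,"wz":0,"hand":1},{"dx":0,"dy":0,"dz":-0.002,"wx":0,"wy":0,"wz":0,"hand":1},{"dx":0,"dy":0,"dz":-0.002,"wx":0,"wy":0,"wz":0,"hand":1},{"dx":0,"dy":0,"dz":-0.002,"wx":0,"wy":0,"wz":0,"hand":1},{"dx":0,"dy":0,"dz":-0.002,"wx":0,"wy":0,"wz":0,"hand":1},{"dx":0,"dy":0,"dz":-0.02,"wx":0,"wy":0,"wz":0,"hand":1},{"dx":0,"dy":0,"dz":-0.06,"wx":0,"wy":0,"wz":0,"hand":1},{"dx":0,"dy":0,"dz":-0.10,"wx":0,"wy":0,"wz":0,"hand":1},{"dx":0,"dy":0,"dz":-0.14,"wx":0,"wy":0,"wz":0,"hand":1},{"dx":0,"dy":0,"dz":-0.17,"wx":0,"wy":0,"wz":0,"hand":1},{"dx":0,"dy":0,"dz":-0.17,"wx":0,"wy":0,"wz":0,"hand":1},{"dx":0,"dy":0,"dz":-0.17,"wx":0,"wy":0,"wz":0,"hand":1}]'
cat > ck.py <<'E'
from h import *
from scipy.optimize import least_squares
im,d,c,P=grab('wrist'); X=cloud(d,c,P); save(im,'ck.png')
g=im.max(2).astype(int); sat=g-im.min(2); Z=X[...,2]; ok=d>0; C=np.array([.5515,.0243]); rad=np.hypot(X[...,0]-C[0],X[...,1]-C[1])
m=ok&(rad<.045)&(Z>.095)&(Z<.12); p=X[m]; print('top',m.sum(),np.percentile(p[:,2],[5,50,95]),cv2.minAreaRect(p[:,:2].astype(np.float32)*1000))
A=np.c_[p[:,:2]-p[:,:2].mean(0),np.ones(len(p))]; print(' tilt',np.linalg.lstsq(A,p[:,2],rcond=None)[0][:2])
m=ok&(rad<.066)&(rad>.045)&(Z>.031)&(Z<.038); p=X[m][:,:2]
r=least_squares(lambda q:np.maximum(0,abs(np.hypot(*(p-q).T)-.0555)-.0035),C,loss='soft_l1',f_scale=.001); print('ring',len(p),r.x); C=r.x
rad=np.hypot(X[...,0]-C[0],X[...,1]-C[1]); a=np.degrees(np.arctan2(X[...,1]-C[1],X[...,0]-C[0]))
m=ok&(rad<.05)&(Z>.02)&(Z<.03); print('foot/ears',m.sum(),np.median(Z[m]) if m.any() else '',cv2.minAreaRect(X[m][:,:2].astype(np.float32)*1000) if m.any() else '')
m=ok&(rad<.1)&(rad>.062)&(Z>.05)&(Z<.062)&(g<90); p=X[m]
if m.any(): print('handle top',m.sum(),cv2.minAreaRect(p[:,:2].astype(np.float32)*1000),p[:,2].mean(),(np.degrees(np.arctan2(*(p[:,:2].mean(0)-C)[::-1]))))
m=ok&(rad>.085)&(rad<.113)&(abs(Z-.012)<.005)&(g>150)&(sat<40)
k,l,st,ce=cv2.connectedComponentsWithStats(m.astype(np.uint8))
for i in range(1,k):
    if st[i,4]>8: print('white',st[i,4],a[l==i].mean(),rad[l==i].mean())
print(sensors.state()['joint_pos'].round(2),sensors.state()['tool_pos'].round(4))
E
python3 ck.py
```

```text
time: 19.67
tool_pos: [0.552, 0.0244, 0.2339]
tool_rot: [0.002, 0.73, 0.684, 0.002]
contact_force: [-1.0, 0.0, -1.5]
gripper_width: 1.0
top 3155 [0.10383642 0.10611651 0.10733167] ((551.5361328125, 26.52810287475586), (40.079742431640625, 40.01503372192383), 85.6580581665039)
 tilt [-0.00333252 -0.04466474]
ring 4126 [0.55161074 0.02505708]
foot/ears 1519 0.025949816263123537 ((556.2188720703125, 34.53456115722656), (66.82695770263672, 91.32746124267578), 86.34764099121094)
handle top 474 ((480.5857849121094, -4.213653564453125), (30.071006774902344, 12.34771728515625), 22.35660171508789) 0.05576581070505827 -158.02848783259833
white 136 136.3267824390816 0.10159594236894515
white 62 -143.4739255526726 0.10212320220536293
[-0.09 -0.12  1.79  0.    1.48 -0.03] [0.5507 0.0246 0.2312]
```

Run:
```python
from h import *
im,d,c,P=grab('wrist'); X=cloud(d,c,P); q=X-[.5515,.0265,0]; u=az(-4);v=az(86)
U=q@[u[0],u[1],0]; V=q@[v[0],v[1],0]
for n,m in (('top',(abs(U)<.017)&(abs(V)<.017)&(abs(X[...,2]-.106)<.008)),('ear+',(abs(U)<.015)&(V>.024)&(V<.04)&(abs(X[...,2]-.026)<.006)),('base',(np.hypot(U,V)>.07)&(np.hypot(U,V)<.11)&(abs(X[...,2]-.012)<.004))):
    p=X[m&(d>0)]; A=np.c_[U[m&(d>0)],V[m&(d>0)],np.ones(len(p))]; print(n,len(p),p[:,2].mean(),np.linalg.lstsq(A,p[:,2],rcond=None)[0])
```

```text
top 2246 0.10619673441020647 [0.0005919  0.00121142 0.10619653]
ear+ 606 0.02621094509957866 [ 0.00390634 -0.00188915  0.02627208]
base 24608 0.012209002452655287 [ 0.00045108 -0.00025442  0.01221056]
```

Run:
```python
from h import *
C=np.array([.5515,.0247,0]); p=C+.08*az(202.2); print(p)
rel(frame(-UP,112.2),p+[0,0,.15],'above')
```

```text
[ 0.47743035 -0.00552726  0.        ]
above dx,dy,dz [-0.0348 -0.0701  0.0796] w [-1.000e-01 -1.000e-01 -1.159e+02] rows 16.2
```

```bash
python3 -m pendant '[{"dx":-0.035,"dy":-0.07,"dz":0,"wx":0,"wy":0,"wz":-116,"hand":1},{"dx":-0.035,"dy":-0.07,"dz":0,"wx":0,"wy":0,"wz":-116,"hand":1},{"dx":-0.035,"dy":-0.07,"dz":0,"wx":0,"wy":0,"wz":-116,"hand":1},{"dx":-0.035,"dy":-0.07,"dz":0,"wx":0,"wy":0,"wz":-116,"hand":1},{"dx":-0.035,"dy":-0.07,"dz":0,"wx":0,"wy":0,"wz":-116,"hand":1},{"dx":-0.035,"dy":-0.07,"dz":0,"wx":0,"wy":0,"wz":-116,"hand":1},{"dx":-0.035,"dy":-0.07,"dz":0.08,"wx":0,"wy":0,"wz":-116,"hand":1},{"dx":-0.035,"dy":-0.07,"dz":0.08,"wx":0,"wy":0,"wz":-116,"hand":1},{"dx":-0.035,"dy":-0.07,"dz":0.08,"wx":0,"wy":0,"wz":-116,"hand":1},{"dx":-0.035,"dy":-0.07,"dz":0.08,"wx":0,"wy":0,"wz":-116,"hand":1},{"dx":-0.035,"dy":-0.07,"dz":0.08,"wx":0,"wy":0,"wz":-116,"hand":1},{"dx":-0.035,"dy":-0.07,"dz":0.08,"wx":0,"wy":0,"wz":-116,"hand":1},{"dx":-0.035,"dy":-0.07,"dz":0.08,"wx":0,"wy":0,"wz":-116,"hand":1},{"dx":-0.035,"dy":-0.07,"dz":0.08,"wx":0,"wy":0,"wz":-116,"hand":1},{"dx":-0.035,"dy":-0.07,"dz":0.08,"wx":0,"wy":0,"wz":-116,"hand":1},{"dx":-0.035,"dy":-0.07,"dz":0.08,"wx":0,"wy":0,"wz":-116,"hand":1},{"dx":-0.035,"dy":-0.07,"dz":0.08,"wx":0,"wy":0,"wz":-116,"hand":1},{"dx":-0.035,"dy":-0.07,"dz":0.08,"wx":0,"wy":0,"wz":-116,"hand":1},{"dx":-0.035,"dy":-0.07,"dz":0.08,"wx":0,"wy":0,"wz":-116,"hand":1},{"dx":-0.035,"dy":-0.07,"dz":0.08,"wx":0,"wy":0,"wz":-116,"hand":1}]'
python3 - <<'E'
from h import *
C=np.array([.5515,.0247,0]); p=C+.08*az(202.2)
rel(frame(-UP,112.2),p+[0,0,.034],'grip'); print(sensors.state()['joint_pos'].round(2))
E
```

```text
time: 21.43
tool_pos: [0.4779, -0.0057, 0.1501]
tool_rot: [-0.001, -0.192, 0.981, 0.0]
contact_force: [0.8, -0.2, -1.1]
gripper_width: 0.999
grip dx,dy,dz [0.0002 0.0003 0.1161] w [ 0.1 -0.1 -0. ] rows 2.8
[-0.17 -0.25  2.03  0.    1.36 -2.13]
```

```bash
python3 -m pendant '[{"dx":0,"dy":0,"dz":0.035,"wx":0,"wy":0,"wz":0,"hand":1},{"dx":0,"dy":0,"dz":0.07,"wx":0,"wy":0,"wz":0,"hand":1},{"dx":0,"dy":0,"dz":0.095,"wx":0,"wy":0,"wz":0,"hand":1},{"dx":0,"dy":0,"dz":0.11,"wx":0,"wy":0,"wz":0,"hand":1},{"dx":0,"dy":0,"dz":0.116,"wx":0,"wy":0,"wz":0,"hand":1},{"dx":0,"dy":0,"dz":0.116,"wx":0,"wy":0,"wz":0,"hand":1},{"dx":0,"dy":0,"dz":0.116,"wx":0,"wy":0,"wz":0,"hand":-1},{"dx":0,"dy":0,"dz":0.116,"wx":0,"wy":0,"wz":0,"hand":-1},{"dx":0,"dy":0,"dz":0.116,"wx":0,"wy":0,"wz":0,"hand":-1},{"dx":0,"dy":0,"dz":0.116,"wx":0,"wy":0,"wz":0,"hand":-1},{"dx":0,"dy":0,"dz":0.116,"wx":0,"wy":0,"wz":0,"hand":-1},{"dx":0,"dy":0,"dz":0.116,"wx":0,"wy":0,"wz":0,"hand":-1},{"dx":0,"dy":0,"dz":0.116,"wx":0,"wy":0,"wz":0,"hand":-1},{"dx":0,"dy":0,"dz":0.116,"wx":0,"wy":0,"wz":0,"hand":-1},{"dx":0,"dy":0,"dz":0.116,"wx":0,"wy":0,"wz":0,"hand":-1},{"dx":0,"dy":0,"dz":0.116,"wx":0,"wy":0,"wz":0,"hand":-1}]'
python3 - <<'E'
from h import *
T=tool(); C=np.array([.5515,.0247,0]); d=T[:2,3]-C[:2]; a0=np.degrees(np.arctan2(d[1],d[0])); r=np.hypot(*d); y=np.degrees(np.arctan2(T[1,1],T[0,1])); print(a0,r,y)
n=11
for i in range(1,n+1):
    t=(136.2-(a0%360))*i/n; p=C+r*az(a0+t); dd=T[:3,:3].T@(p-[T[0,3],T[1,3],0]); print(i,dd[:2].round(4),round(-t,1))
E
```

```text
time: 22.77
tool_pos: [0.4787, -0.0057, 0.0357]
tool_rot: [0.0, -0.193, 0.981, 0.0]
contact_force: [-2.2, 1.0, 5.3]
gripper_width: 0.122
-157.31885603219075 0.07893646764772567 112.28905450681668
1 [-0.0004  0.0083] 6.0
2 [-0.0016  0.0165] 12.1
3 [-0.0038  0.0246] 18.1
4 [-0.0067  0.0324] 24.2
5 [-0.0105  0.0398] 30.2
6 [-0.015   0.0468] 36.3
7 [-0.0202  0.0533] 42.3
8 [-0.0261  0.0592] 48.3
9 [-0.0325  0.0644] 54.4
10 [-0.0395  0.0689] 60.4
11 [-0.0469  0.0727] 66.5
```

```bash
python3 -m pendant '[{"dx":-0.0001,"dy":0.0042,"dz":0,"wx":0,"wy":0,"wz":3,"hand":-1},{"dx":-0.0004,"dy":0.0083,"dz":0,"wx":0,"wy":0,"wz":6,"hand":-1},{"dx":-0.0016,"dy":0.0165,"dz":0,"wx":0,"wy":0,"wz":12.1,"hand":-1},{"dx":-0.0038,"dy":0.0246,"dz":0,"wx":0,"wy":0,"wz":18.1,"hand":-1},{"dx":-0.0067,"dy":0.0324,"dz":0,"wx":0,"wy":0,"wz":24.2,"hand":-1},{"dx":-0.0105,"dy":0.0398,"dz":0,"wx":0,"wy":0,"wz":30.2,"hand":-1}]'; python3 -m pendant '[{"dx":0,"dy":0,"dz":0,"wx":0,"wy":0,"wz":0,"hand":-1}]'
python3 - <<'E'
from h import *
T=tool(); C=np.array([.5515,.0247,0]); d=T[:2,3]-C[:2]; a0=np.degrees(np.arctan2(d[1],d[0]))%360; r=np.hypot(*d); y=np.degrees(np.arctan2(T[1,1],T[0,1])); print(a0,r,y)
n=6; r=.079
for i in range(1,n+1):
    t=(136.2-(a0%360))*i/n; p=C+r*az(a0+t); dd=T[:3,:3].T@(p-[T[0,3],T[1,3],0]); print(i,dd[:2].round(4),round(-t,1))
E
```

```text
time: 23.27
tool_pos: [0.4734, 0.0352, 0.0357]
tool_rot: [0.0, 0.072, 0.997, -0.0]
contact_force: [-1.5, -0.2, 3.3]
gripper_width: 0.128
time: 23.35
tool_pos: [0.4735, 0.0356, 0.0357]
tool_rot: [0.0, 0.07, 0.998, -0.0]
contact_force: [-1.6, -1.6, 6.2]
gripper_width: 0.126
172.0606447816898 0.07876550141682681 82.00446207447612
1 [-0.0002  0.0082] 6.0
2 [-0.0015  0.0164] 12.0
3 [-0.0036  0.0243] 17.9
4 [-0.0065  0.032 ] 23.9
5 [-0.0102  0.0394] 29.9
6 [-0.0147  0.0463] 35.9
```

```bash
python3 -m pendant '[{"dx":-0.0002,"dy":0.0082,"dz":0,"wx":0,"wy":0,"wz":6,"hand":-1},{"dx":-0.0015,"dy":0.0164,"dz":0,"wx":0,"wy":0,"wz":12,"hand":-1},{"dx":-0.0036,"dy":0.0243,"dz":0,"wx":0,"wy":0,"wz":17.9,"hand":-1},{"dx":-0.0065,"dy":0.032,"dz":0,"wx":0,"wy":0,"wz":23.9,"hand":-1},{"dx":-0.0102,"dy":0.0394,"dz":0,"wx":0,"wy":0,"wz":29.9,"hand":-1},{"dx":-0.0147,"dy":0.0463,"dz":0,"wx":0,"wy":0,"wz":35.9,"hand":-1},{"dx":-0.0147,"dy":0.0463,"dz":0,"wx":0,"wy":0,"wz":35.9,"hand":-1},{"dx":-0.0147,"dy":0.0463,"dz":0,"wx":0,"wy":0,"wz":35.9,"hand":-1}]'
python3 - <<'E'
from h import *
T=tool(); C=np.array([.5515,.0247,0]); d=T[:2,3]-C[:2]; a0=np.degrees(np.arctan2(d[1],d[0]))%360; print(a0,np.hypot(*d),np.degrees(np.arctan2(T[1,1],T[0,1])))
E
```

```text
time: 24.02
tool_pos: [0.4945, 0.0786, 0.0357]
tool_rot: [0.0, 0.372, 0.928, -0.0]
contact_force: [-2.1, -0.1, 6.4]
gripper_width: 0.129
136.61088845632483 0.07839793350367248 46.36338755226374
```

```bash
python3 -m pendant '[{"dx":0,"dy":0,"dz":0,"wx":0,"wy":0,"wz":0,"hand":1},{"dx":0,"dy":0,"dz":0,"wx":0,"wy":0,"wz":0,"hand":1},{"dx":0,"dy":0,"dz":0,"wx":0,"wy":0,"wz":0,"hand":1},{"dx":0,"dy":0,"dz":0,"wx":0,"wy":0,"wz":0,"hand":1},{"dx":0,"dy":0,"dz":0,"wx":0,"wy":0,"wz":0,"hand":1},{"dx":0,"dy":0,"dz":0,"wx":0,"wy":0,"wz":0,"hand":1},{"dx":0,"dy":0,"dz":-0.03,"wx":0,"wy":0,"wz":0,"hand":1},{"dx":0,"dy":0,"dz":-0.07,"wx":0,"wy":0,"wz":0,"hand":1},{"dx":0,"dy":0,"dz":-0.11,"wx":0,"wy":0,"wz":0,"hand":1},{"dx":0,"dy":0,"dz":-0.15,"wx":0,"wy":0,"wz":0,"hand":1},{"dx":0.04,"dy":0,"dz":-0.17,"wx":0,"wy":0,"wz":0,"hand":1},{"dx":0.07,"dy":0,"dz":-0.19,"wx":0,"wy":0,"wz":0,"hand":1},{"dx":0.07,"dy":0,"dz":-0.19,"wx":0,"wy":0,"wz":0,"hand":1},{"dx":0.07,"dy":0,"dz":-0.19,"wx":0,"wy":0,"wz":0,"hand":1}]'
python3 ck.py
python3 - <<'E'
from h import *
a=[]
for n in('side','scene'):
    im,d,c,P=grab(n); a.append(im)
    for t in ['screwdriver','plug','tape','bracket','module','spray']:
        print(n,t,[np.round(r['position'],3) for r in finder.look_for(n,t)[:1]])
save(np.hstack([cv2.resize(a[0][80:440,140:480],(400,424)),cv2.resize(a[1][120:420,120:520],(400,300))]) if 0 else np.vstack([cv2.resize(a[0][210:320,240:400],(480,330)),cv2.resize(a[1][220:310,260:390],(480,270))[:270]]),'fin.png')
E
```

```text
time: 25.18
tool_pos: [0.4437, 0.1282, 0.2269]
tool_rot: [0.002, 0.372, 0.928, 0.001]
contact_force: [0.8, 0.5, -0.5]
gripper_width: 1.0
top 2105 [0.09714105 0.10585344 0.10706882] ((550.8599243164062, 26.46867561340332), (41.29248046875, 41.34199523925781), 86.34300994873047)
 tilt [ 0.08951075 -0.08519071]
ring 2378 [0.5513882  0.02478469]
foot/ears 1340 0.0257877512907643 ((543.8218383789062, 27.150840759277344), (97.03352355957031, 56.70841598510742), 63.255523681640625)
handle top 469 ((495.5070495605469, 78.0246810913086), (11.384909629821777, 30.206613540649414), 46.32590866088867) 0.05577896175336289 136.26292902294819
white 98 136.11875277335625 0.10239892882090476
white 52 -143.52086746161024 0.10184394699833055
[ 0.12 -0.35  1.99 -0.    1.51 -0.69] [0.4435 0.1275 0.2253]
side screwdriver [array([ 0.397, -0.039,  0.022])]
side plug []
side tape [array([0.705, 0.192, 0.014])]
side bracket [array([0.714, 0.304, 0.003])]
side module [array([0.641, 0.447, 0.008])]
side spray [array([0.533, 0.062, 0.011])]
scene screwdriver [array([ 0.406, -0.041,  0.02 ])]
scene plug [array([0.374, 0.161, 0.015])]
scene tape [array([0.709, 0.188, 0.019])]
scene bracket [array([0.704, 0.303, 0.001])]
scene module []
scene spray [array([ 0.615, -0.482,  0.065])]
```

View pics/fin.png

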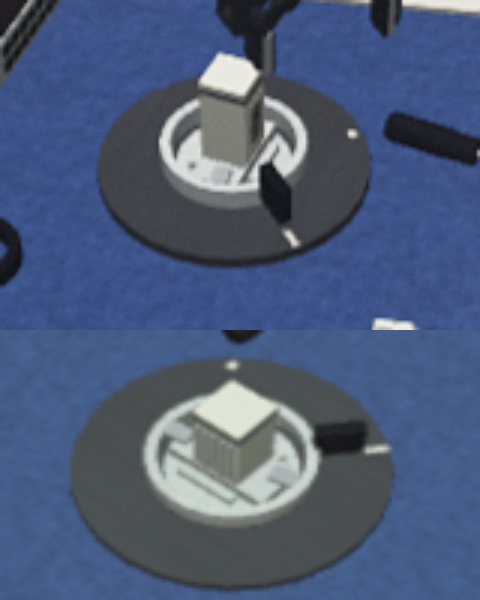

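The handle lines up with the white line, at 136.3° against 136.1°. The node is upright with the tabs over its ears, and the arm is clear.

```bash
python3 -c "
from plant import job; print(job.job_done())"
```

```text
the job is handed in; nothing more can be done
None
```

The job is done and handed in at about 25 s on the robot's clock, well under the 72 s limit; the hand-in reports no verdict.

I stood the node on the pad with its long label to the reader and let go. Then I took it up from above and turned it 90° clockwise so the square label faced the reader, held for over half a second. Finally I set it between the dock rails, let go, and turned the collar by its handle until it lined up with the white line.

**Last checks**
- **On the pad:** the node stood about 1 mm from the pad's centre, and its turn matched the reader's to within about a degree.
- **In the dock:** the node's top was at 106 mm, as expected when fully home. It stood about 2 mm from the seat's centre and, measured before locking, was level to about 0.001 rad. The collar was at about 0.25 rad when I let go.
- **Collar:** the handle was at 136.3° and the white line at 136.1°, which is about 1.39 rad. The arm was clear of everything.
- **Bystanders:** the screwdriver, plug, tape, bracket, module and spray were within about 10 mm of their first positions. The screw cup was not found by the network and I did not re-measure it, but nothing came near it after the first approach.

**Checks that disagreed**
- **Node tilt:** the rough tilt figures from the wrist view (0.04 and 0.12 rad) came from side-face pixels. A fit to the top's middle before locking showed it level. I did not repeat that fit afterwards; the last picture shows the node upright.
- **Spray:** one side-camera report put the spray inside the dock, which was false. The scene camera had it where it started.
- **Refused move:** one call was refused for missing keys, and nothing moved.

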